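Swap the sharpening stones in the till chest

TASK

Change the sharpening stones over: stand both tills from the chest on the rubber mat, carrying them level, then lay the coarse stone from the holder flat in the empty lane of the chest's well and seat the fine stone from the well centrally in the holder. Put each till back on its runners exactly where it was, at its own end of the chest. Leave the two chisels beside the holder where they lie.

Things in the scene. Friction and masses are not known exactly. Their poses are not given: they have to be found in the camera images.
- chest: Open plywood chest, fixed, 276 (x) x 220 (y) x 60 mm. Origin: centre of its underside. Inside 256 x 200 mm. Runners on the long walls, tops 34 mm above the origin, carry a till at each end (x about +-71 mm, 5 mm play each way in y, 40 mm between the tills). Below, the dark-lined well, 256 x 180 mm, floor at 8 mm: two lanes along x, at y = +35 mm the fine stone's, at y = -37 mm the empty one.
- mat: Bare dark grey rubber mat, fixed, 270 (x) x 222 (y) x 3 mm. Origin: centre of its underside. It takes both tills side by side along its x (centres about x = -62 and +62 mm, the tills' y along the mat's y).
- holder: Stone holder, fixed: two black end jaws 62 mm wide in y, joined by thin steel rods; 200 mm long in x, a knob reaches x = +122 mm. Origin: centre of its underside. A stone lies along x on the jaws' steps, 14 mm above the origin, between end lips 172 mm apart and 26 mm high; sides open; between the jaws nothing is above 12 mm.
- till_open: Loose plywood tray, 105 (x) x 190 (y) x 26 mm, 0.25 to 0.6 kg. Origin: centre of its underside. Over its middle a wooden handle bar, 64 mm along x, 14 mm thick in y, 18 mm high, centre 57 mm above the origin (grip from above, closing along y; nothing else of the till is above 26 mm but two posts 40 mm apart under the bar). Two large compartments: a roll of black tape, a honing guide.
- till_divided: Loose plywood tray, 105 (x) x 190 (y) x 26 mm, 0.25 to 0.6 kg. Origin: centre of its underside. Over its middle a wooden handle bar, 64 mm along x, 14 mm thick in y, 18 mm high, centre 57 mm above the origin (grip from above, closing along y; nothing else of the till is above 26 mm but two posts 40 mm apart under the bar). Four narrow compartments with bolts and nuts.
- stone_coarse: Coarse sharpening stone, loose: a plain grey bar 160 (x) x 40 (y) x 22 mm, 0.3 kg. Origin: centre of its underside. It starts in the holder.
- stone_fine: Fine sharpening stone, loose: a pale bar on a brown wooden base 8 mm high, together 160 (x) x 40 (y) x 22 mm, 0.28 kg. Origin: centre of its underside. It starts in the chest's well, its middle seen between the tills.
- chisel_25: Broad bench chisel with wooden handle, loose, 252 mm along its y, 28 mm wide and high, lying along the holder about 91 mm to its +y side. Bystander. Origin: below its middle, on the bench.
- chisel_12: Narrow bench chisel, loose, same length and handle, lying along the holder about 91 mm to its -y side. Bystander. Origin: below its middle, on the bench.

How it is judged:
On the way, in this order (a step that is already met when the one before it is completed fails the run):
1. both tills stand on the mat (x of till_open in the frame of mat between -0.12 and 0.12 m and y of till_open in the frame of mat between -0.07 and 0.07 m and z of till_open in the frame of mat between -0.001 and 0.008 m and linear speed of each of till_open, till_divided below 0.02 m/s and angle between each of till_open, till_divided's own z axis and vertical below 0.06 rad and x of till_divided in the frame of mat between -0.12 and 0.12 m and y of till_divided in the frame of mat between -0.07 and 0.07 m and z of till_divided in the frame of mat between -0.001 and 0.008 m), for 0.2 s.
2. the stones are exchanged: the coarse one flat in the chest's well, the fine one in the holder (x of stone_coarse in the frame of chest between -0.055 and 0.055 m and y of stone_coarse in the frame of chest between -0.07 and 0.07 m and z of stone_coarse in the frame of chest between 0.004 and 0.013 m and angle between the x axis of stone_coarse and the x axis of chest, either way round below 0.25 rad and linear speed of each of stone_coarse, stone_fine below 0.02 m/s and angle between each of stone_coarse, stone_fine's own z axis and vertical below 0.06 rad and x of stone_fine in the frame of holder between -0.012 and 0.012 m and y of stone_fine in the frame of holder between -0.012 and 0.012 m and z of stone_fine in the frame of holder between 0.01 and 0.018 m and angle between the x axis of stone_fine and the x axis of holder, either way round below 0.12 rad), for 0.2 s.
At the end, for the whole second after the job is handed in: Coarse stone flat on the well floor, lying along the chest (15 deg); fine stone down in the holder, centred within 12 mm and 7 deg; each till level on the runners within 20 mm of where it started; all at rest (all of step 2 and z of till_open in the frame of chest between 0.03 and 0.038 m and distance of each of till_open, till_divided from where it was at the start of the episode below 0.02 m and angle between the x axis of each of till_open, till_divided and the x axis of chest, either way round below 0.12 rad and linear speed of each of till_open, till_divided below 0.02 m/s and angle between each of till_open, till_divided's own z axis and vertical below 0.06 rad and z of till_divided in the frame of chest between 0.03 and 0.038 m); the robot touches nothing.
It fails at once if a chisel was shifted by more than 30 mm (distance of any of chisel_25, chisel_12 from where it was at the start of the episode above 0.03 m).
It fails at once if a till was tipped by more than 25 degrees (angle between any of till_open, till_divided's own z axis and vertical above 0.436 rad).
It also fails if it takes over 147 s, if anything falls off the work surface, if the arm or the gripper's body presses on something with over 40 N, if the wrist force passes 120 N, or if a joint passes its speed limit or range.

ROBOT

A 6-joint arm with a two-finger parallel gripper is mounted at the origin on a cart in front of the work surface, level with it; the furniture and walls round the work are solid. World frame = base frame: x ahead of the robot, y to its left, z up, the work surface at z = 0. Lengths are in m, angles in rad, forces in N, time in s.
With the tool pointing down it reaches from about 0.375 to 0.975 m from the base axis. Payload 3.8 kg.
Tool frame: the origin (TCP) lies on the mounting face of the last link; the fingertips stand 173 mm ahead of it and the grasp point (between the pads) lies 155 mm ahead of it (bot.hold_point_z is the distance from the TCP to the grasp point, in m); z points along the fingers, y is the line along which they close (so a half turn about z gives the same grasp; the last joint's range is limited). The gripper opens to 85 mm and grips with 20 to 120 N. Pads are 22 mm wide; open, the fingers measure 114 mm over their backs; the gripper's body (76 mm by 85 mm) begins 54 mm behind the grasp point. The pads swing forward as they close: fully open they stand 13 mm farther back than shut.
Start: joints at [1.307, 0.264, 1.604, -0, 1.274, -0.037], TCP at [0.152, 0.658, 0.405] pointing down, gripper open.
Joint ranges: [-2.63, 2.63], [-0.94, 2.18], [0.31, 2.57], [-1.31, 4.45], [0, 2.66], [-2.55, 2.55]. Speed limits (rad/s): [2.57, 2.57, 3.14, 3.14, 3.14, 3.14].

INTERFACE

Orientations are given as a rotation vector (axis times angle).
In Python, from workcell import bot, optics gives the robot as it stands.
- The arm moves only by the shell command python3 -m jog 'ROWS' [OPENING] [FORCE]. ROWS is JSON, a list of rows, each an object of numbers: "dx", "dy", "dz": the shift along the tool's x, y, z in mm; "ax", "ay", "az": the turn, a rotation vector about the tool's x, y, z in degrees. A call has 1 to 20 rows; each row shifts and turns the commanded pose from where the row before left it, along the tool's axes as they then stand; what a row does not reach is not made up. A row lasts 1/12 s, in which the tool goes at most 41.7 mm and 7.16 degrees, less where a joint would pass 70% of its speed; a pose out of reach is approached as far as the arm can. A call with a gripper value outside its range is refused whole. OPENING is the opening, from 0 (shut) to 1 (fully open), set as the call begins (- or left out, the last holds). The fingers move at their own pace and stop on an object; FORCE is the grip in N (left out, the last holds). Time passes only in rows, so rows that do not move let the fingers close. It gives the time, the measured TCP pose, the force, the opening and the grip force at its end, in the units of the state.
- bot.read_state(): the state, without advancing time (a new reading comes with each control period).
- optics.read_camera(name): name is "side" or "top"; returns a dict with "img" (384x512x3 uint8, red, green, blue), "vertical_fov" (degrees; the focal length in pixels is half the picture's height over the tangent of half this angle, whatever the lens; pixels are square), "cx", "cy" (the principal point, pixels), "R" (3x3) and "t" (3): a world point X has camera coordinates R X + t. Camera axes: x right, y down, z forward; pixel columns grow to the right and rows downward; lengths in m; the calibration is good to about 2 mm. A picture is of the moment at which its call begins. There is no depth.
- bot.finish_job(): hands the job in; it is judged then, once.
The state is a dict: "time": time; "q": joint angles; "joint_vel": joint speeds; "joint_torque": joint torques, N m; "tool_pos": TCP position; "tcp_rot": TCP orientation; "wrist_force": force on the tool from outside, world axes, zero at the start; "torque": the same for the moment, N m; "width": opening from 0.0 (shut) to 1.0 (fully open); "grip_force": force on a finger pad.
Only numpy, scipy, OpenCV 4.12 (cv2) and the standard library are available. Lean on these libraries where they do the work, as an engineer would, in place of code of your own. Each camera call takes 0.05 s, during which the arm holds its last target. There are 200 camera calls.

## Working session

There is one attempt and no reset: what is moved stays moved. The work goes in short steps, Python scripts to look and compute and a shell command to move; the robot and the scene stay as the last step left them, time stands still between calls to the robot, and variables do not carry over. Pictures are saved under pics/ and viewed, at most 14 in all, crops included, and the job is handed in when it is done.

```bash
ls; mkdir -p pics
python3 - <<'E'
from workcell import bot, optics
import cv2
for n in("side","top"):
    c=optics.read_camera(n); cv2.imwrite(f"pics/{n}0.png",c["img"][:,:,::-1])
    print(n,c["vertical_fov"],c["cx"],c["cy"],c["R"],c["t"], [k for k in c])
s=bot.read_state();print(s)
E
```

```text
pics
side 54.579994706607685 259.5925760611251 193.11846655676706 [[-0.9843565  -0.17616149  0.0030663 ]
 [-0.09830923  0.53472424 -0.83928855]
 [ 0.1462107  -0.82646059 -0.54367759]] [0.54643835 0.09389332 0.9137963 ] ['img', 'vertical_fov', 'cx', 'cy', 'R', 't']
top 55.8758306906643 252.19922516759803 196.99358704143344 [[ 1.50572240e-03 -9.99972720e-01 -7.23127051e-03]
 [-9.94206021e-01 -7.19736372e-04 -1.07488931e-01]
 [ 1.07480794e-01  7.35122117e-03 -9.94179983e-01]] [0.0510412  0.5498921  0.90511574] ['img', 'vertical_fov', 'cx', 'cy', 'R', 't']
{'time': 0.1, 'q': array([ 1.30710348e+00,  2.64699255e-01,  1.60527254e+00, -6.16338644e-06,
        1.27372189e+00, -3.68928829e-02]), 'joint_vel': array([ 0.00024622, -0.00086813, -0.00382351, -0.00010519,  0.00056354,
        0.00107261]), 'joint_torque': array([ 6.15907197e-05, -5.16713154e+01, -3.68589377e+01, -4.70884822e-05,
        6.32460346e-03, -1.51276760e-05]), 'tool_pos': array([0.1516953 , 0.65740421, 0.40345276]), 'tcp_rot': array([-0.35545554, -3.12110641,  0.00326415]), 'wrist_force': array([ 0.21934909, -1.03456527, -0.44125528]), 'torque': array([ 0.03494118, -0.00615082,  0.03548616]), 'grip_force': 0.0, 'width': 1.00308218197373}
```

View pics/top0.png

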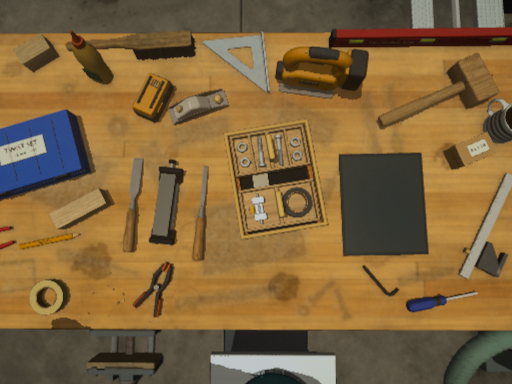

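View pics/side0.png

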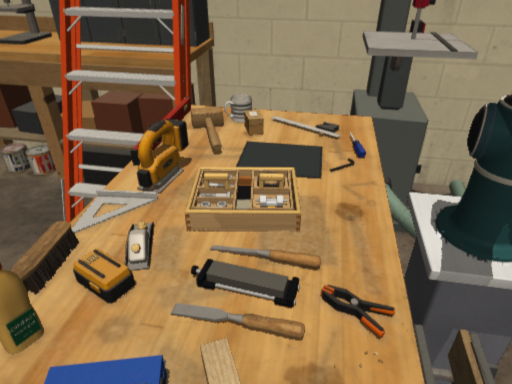

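The top view shows the chest at about (276,178), with the divided till at the far end (270,150) and the open till at the near end (280,203). The mat is at (383,204), the holder with the coarse stone at (167,202), and the chisels at (133,205) and (202,212). The side view agrees with this layout.

```bash
cat > h.py <<'E'
import numpy as np, cv2
from workcell import bot, optics
def ray(c,uv,z):
    uv=np.atleast_2d(uv).astype(float); f=c["img"].shape[0]/2/np.tan(np.radians(c["vertical_fov"]/2))
    d=np.c_[(uv[:,0]-c["cx"])/f,(uv[:,1]-c["cy"])/f,np.ones(len(uv))]@np.array(c["R"])
    o=-np.array(c["R"]).T@c["t"]
    return o+d*((z-o[2])/d[:,2])[:,None]
def proj(c,X):
    f=c["img"].shape[0]/2/np.tan(np.radians(c["vertical_fov"]/2))
    p=np.atleast_2d(X)@np.array(c["R"]).T+c["t"]; return p[:,:2]/p[:,2:]*f+[c["cx"],c["cy"]]
def rect(c,mask,z,box):
    m=np.zeros(mask.shape,np.uint8); x0,y0,x1,y1=box; m[y0:y1,x0:x1]=mask[y0:y1,x0:x1]
    k=max(cv2.findContours(m,cv2.RETR_EXTERNAL,cv2.CHAIN_APPROX_NONE)[0],key=cv2.contourArea)
    P=ray(c,k[:,0],z)[:,:2]
    (cx,cy),(w,h),a=cv2.minAreaRect((P*1000).astype(np.float32))
    if w<h: w,h,a=h,w,a+90
    a=(a+90)%180-90
    return [round(v,1) for v in (cx,cy,w,h,a)]
E
python3 - <<'E'
from h import *
c=optics.read_camera("top"); im=c["img"]; hsv=cv2.cvtColor(im,cv2.COLOR_RGB2HSV); g=hsv[...,2]; s=hsv[...,1]
for p in [(383,204),(167,195),(165,240),(276,176),(258,180),(233,180)]: print(p,hsv[p[1],p[0]])
print("mat",rect(c,(g<90).astype(np.uint8),.003,(330,145,437,262)))
print("stone",rect(c,((s<60)&(g>70)).astype(np.uint8),.036,(145,160,190,250)))
print("holder",rect(c,(g<75).astype(np.uint8)|((s<70)).astype(np.uint8),.026,(145,155,190,250)))
crop=im[115:250,120:335]; cv2.imwrite("pics/crop1.png",cv2.resize(crop,None,fx=3.7,fy=3.7,interpolation=cv2.INTER_CUBIC)[:,:,::-1])
E
```

```text
(383, 204) [45 29 53]
(167, 195) [ 21  61 108]
(165, 240) [14 79 42]
(276, 176) [16 98 39]
(258, 180) [ 21  69 167]
(233, 180) [ 20 162 189]
mat [536.9, -292.4, 268.3, 220.9, 1.2]
stone [531.4, 278.5, 159.1, 37.5, -7.1]
holder [539.1, 272.9, 219.5, 65.4, -6.2]
```

View pics/crop1.png

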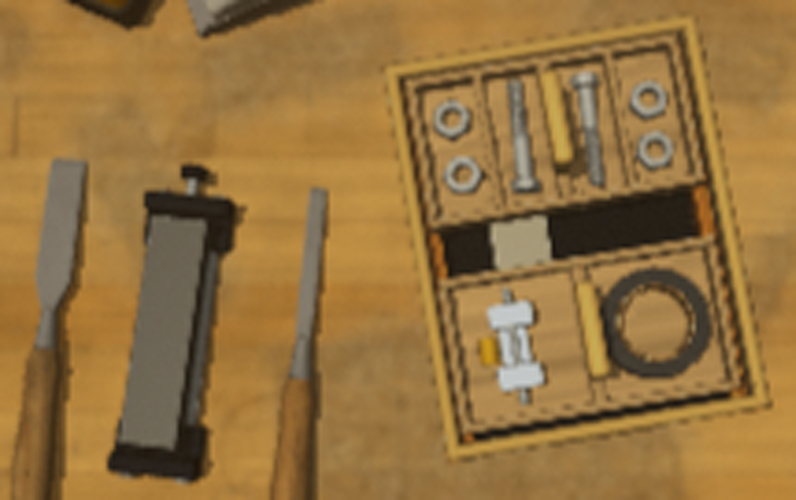

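The crop shows the chest rim corners at (390,70), (690,20), (768,405) and (455,457). The handle bars are centred at about (560,118) and (592,328), and the jaw ends are at (147–237,193–205) and (108–205,470–480). The knob is at the far end.

Run:
```python
from h import *
c=optics.read_camera("top"); im=c["img"]; hsv=cv2.cvtColor(im,cv2.COLOR_RGB2HSV)
f=lambda L,z:(ray(c,np.array(L)/3.7+[120,115],z)[:,:2]*1000).round(1)
C=f([(390,70),(690,20),(768,405),(455,457)],.06);print("chest",C.tolist(),C.mean(0),[np.linalg.norm(C[i]-C[i-1]).round() for i in range(4)])
d=(C[0]+C[1]-C[2]-C[3]);print("ang",np.degrees(np.arctan2(d[1],d[0])),"short",np.degrees(np.arctan2(*( (C[0]+C[3]-C[1]-C[2])*[-1,1]))))
J=f([(147,193),(237,203),(205,480),(108,470)],.026);print("jaws",J.tolist(),J.mean(0),[np.linalg.norm(J[i]-J[i-1]).round() for i in range(4)])
S=f([(150,215),(206,220),(176,448),(118,442)],.036);print("stone",S.mean(0),[np.linalg.norm(S[i]-S[i-1]).round() for i in range(4)])
B=f([(545,72),(562,68),(574,160),(556,165)],.1);print("bar div",B.mean(0),[np.linalg.norm(B[i]-B[i-1]).round() for i in range(4)],B.tolist())
B=f([(578,283),(596,281),(608,374),(590,379)],.1);print("bar open",B.mean(0),[np.linalg.norm(B[i]-B[i-1]).round() for i in range(4)])
F=f([(491,223),(550,213),(552,263),(493,270)],.030);print("fine",F.tolist())
# yellow bar masks
m=cv2.inRange(hsv,(18,120,180),(28,255,255))
for b in [(262,130,282,164),(273,187,288,220)]: print("mask",rect(c,m,.1,b))
# side view check: project estimated points
s=optics.read_camera("side");img=s["img"].copy()
R=lambda a:np.array([[np.cos(a),-np.sin(a)],[np.sin(a),np.cos(a)]])
```

```text
chest [[708.2, 119.9], [743.4, -86.9], [478.3, -135.2], [443.5, 74.1]] [593.35   -7.025] [np.float64(269.0), np.float64(210.0), np.float64(269.0), np.float64(212.0)]
ang 10.071512220469808 short 9.549384223189996
jaws [[628.7, 294.2], [621.6, 230.2], [427.2, 248.1], [433.9, 315.6]] [527.85  272.025] [np.float64(196.0), np.float64(64.0), np.float64(195.0), np.float64(68.0)]
stone [530.325 277.85 ] [np.float64(159.0), np.float64(40.0), np.float64(159.0), np.float64(40.0)]
bar div [665.675   5.425] [np.float64(63.0), np.float64(11.0), np.float64(62.0), np.float64(12.0)] [[695.3, 14.6], [697.9, 3.5], [636.4, -4.1], [633.1, 7.7]]
bar open [525.65  -15.725] [np.float64(62.0), np.float64(12.0), np.float64(60.0), np.float64(12.0)]
fine [[606.6, 50.4], [613.7, 9.0], [578.3, 7.7], [573.3, 49.0]]
mask [666.7, 9.2, 55.7, 8.6, 10.8]
mask [527.0, -13.7, 56.5, 8.6, 9.1]
```

```bash
cat > t.py <<'E'
# usage: t.py x y z(mm, TCP) yawx(deg, tool -x axis heading) -> deltas; turn first, then shift
import sys, numpy as np
from scipy.spatial.transform import Rotation as Ro
from workcell import bot
s=bot.read_state(); R=Ro.from_rotvec(s["tcp_rot"]); p=s["tool_pos"]*1000
print("t%.2f"%s["time"],"p",p.round(1),"yaw %.2f"%(np.degrees(np.arctan2(*(-R.as_matrix()[:2,0][::-1])))),"tilt",np.degrees(np.arccos(-R.as_matrix()[2,2])).round(2),"w %.3f g %.1f F"%(s["width"],s["grip_force"]),s["wrist_force"].round(1))
a=list(map(float,sys.argv[1:]))
for i in range(0,len(a),4):
    x,y,z,w=a[i:i+4]; t=np.radians(w)
    T=np.array([[-np.cos(t),-np.sin(t),0],[-np.sin(t),np.cos(t),0],[0,0,-1]]).T.T
    T=np.c_[[-np.cos(t),-np.sin(t),0],[-np.sin(t),np.cos(t),0],[0,0,-1]]
    Rt=Ro.from_matrix(T)
    print("turn",np.degrees((R.inv()*Rt).as_rotvec()).round(2),"shift",(T.T@(np.array([x,y,z])-p)).round(1)); p=np.array([x,y,z]);R=Rt
E
python3 t.py 666 5.5 340 10 666 5.5 246 10
```

```text
t0.25 p [151.7 657.6 404. ] yaw -13.00 tilt 0.07 w 1.003 g 0.0 F [0.1 0.3 0.7]
turn [-6.0e-02 -2.0e-02 -2.3e+01] shift [-393.2 -731.5   64. ]
turn [0. 0. 0.] shift [ 0.  0. 94.]
```

```bash
python3 -m jog '[{"az":-5.75},{"az":-5.75},{"az":-5.75},{"az":-5.75}]' 0.5 100; python3 -m jog '[{"dx":-18,"dy":-33.5,"dz":3},{"dx":-18,"dy":-33.5,"dz":3},{"dx":-18,"dy":-33.5,"dz":3},{"dx":-18,"dy":-33.5,"dz":3},{"dx":-18,"dy":-33.5,"dz":3},{"dx":-18,"dy":-33.5,"dz":3},{"dx":-18,"dy":-33.5,"dz":3},{"dx":-18,"dy":-33.5,"dz":3},{"dx":-18,"dy":-33.5,"dz":3},{"dx":-18,"dy":-33.5,"dz":3},{"dx":-18,"dy":-33.5,"dz":3},{"dx":-18,"dy":-33.5,"dz":3},{"dx":-18,"dy":-33.5,"dz":3},{"dx":-18,"dy":-33.5,"dz":3},{"dx":-18,"dy":-33.5,"dz":3},{"dx":-18,"dy":-33.5,"dz":3},{"dx":-18,"dy":-33.5,"dz":3},{"dx":-18,"dy":-33.5,"dz":3},{"dx":-18,"dy":-33.5,"dz":3},{"dx":-18,"dy":-33.5,"dz":3}]'; python3 t.py 666 5.5 300 10 666 5.5 246 10
```

```text
t0.25 p [151.7 657.6 404. ] yaw -13.00 tilt 0.07 w 1.003 g 0.0 F [0.1 0.3 0.7]
turn [-6.0e-02 -2.0e-02 -2.3e+01] shift [-393.2 -731.5  104. ]
turn [0. 0. 0.] shift [ 0.  0. 54.]invalid input
invalid input
```

```bash
python3 -m jog '[{"dx":0,"dy":0,"dz":0,"ax":0,"ay":0,"az":-5.75},{"dx":0,"dy":0,"dz":0,"ax":0,"ay":0,"az":-5.75}]' 0.5 100; echo; python3 -m jog '[{"az":-5.75},{"az":-5.75}]'
```

```text
time: 0.42
tool_pos: [0.1518, 0.6576, 0.4044]
tcp_rot: [-0.034, -3.141, 0.001]
wrist_force: [-0.4, 0.3, -0.8]
width: 0.748
grip_force: 0.0
invalid input
```

```bash
python3 -m jog '[{"dx":0,"dy":0,"dz":0,"ax":0,"ay":0,"az":-5.75},{"dx":0,"dy":0,"dz":0,"ax":0,"ay":0,"az":-5.75},{"dx":-19,"dy":-36,"dz":4,"ax":0,"ay":0,"az":0},{"dx":-19,"dy":-36,"dz":4,"ax":0,"ay":0,"az":0},{"dx":-19,"dy":-36,"dz":4,"ax":0,"ay":0,"az":0},{"dx":-19,"dy":-36,"dz":4,"ax":0,"ay":0,"az":0},{"dx":-19,"dy":-36,"dz":4,"ax":0,"ay":0,"az":0},{"dx":-19,"dy":-36,"dz":4,"ax":0,"ay":0,"az":0},{"dx":-19,"dy":-36,"dz":4,"ax":0,"ay":0,"az":0},{"dx":-19,"dy":-36,"dz":4,"ax":0,"ay":0,"az":0},{"dx":-19,"dy":-36,"dz":4,"ax":0,"ay":0,"az":0},{"dx":-19,"dy":-36,"dz":4,"ax":0,"ay":0,"az":0},{"dx":-19,"dy":-36,"dz":4,"ax":0,"ay":0,"az":0},{"dx":-19,"dy":-36,"dz":4,"ax":0,"ay":0,"az":0},{"dx":-19,"dy":-36,"dz":4,"ax":0,"ay":0,"az":0},{"dx":-19,"dy":-36,"dz":4,"ax":0,"ay":0,"az":0},{"dx":-19,"dy":-36,"dz":4,"ax":0,"ay":0,"az":0},{"dx":-19,"dy":-36,"dz":4,"ax":0,"ay":0,"az":0},{"dx":-19,"dy":-36,"dz":4,"ax":0,"ay":0,"az":0},{"dx":-19,"dy":-36,"dz":4,"ax":0,"ay":0,"az":0}]'; python3 t.py 666 5.5 300 10 666 5.5 246 10
```

```text
time: 2.08
tool_pos: [0.602, 0.0771, 0.3326]
tcp_rot: [-0.273, 3.129, 0.0]
wrist_force: [-0.1, 0.7, -0.1]
width: 0.499
grip_force: 0.0
t2.08 p [602.   77.1 332.6] yaw 9.99 tilt 0.02 w 0.499 g 0.0 F [-0.1  0.7 -0.1]
turn [ 0.01  0.02 -0.01] shift [-50.6 -81.6  32.6]
turn [0. 0. 0.] shift [ 0.  0. 54.]
```

```bash
python3 -m jog '[{"dx":-17,"dy":-28,"dz":5,"ax":0,"ay":0,"az":0},{"dx":-17,"dy":-28,"dz":5,"ax":0,"ay":0,"az":0},{"dx":-17,"dy":-26,"dz":5,"ax":0,"ay":0,"az":0},{"dx":0,"dy":0,"dz":0,"ax":0,"ay":0,"az":0}]'; python3 t.py 666 5.5 246 10
python3 - <<'E'
from h import *
c=optics.read_camera("top");s=optics.read_camera("side")
a=cv2.resize(c["img"][110:250,200:340],None,fx=2.8,fy=2.8); b=cv2.resize(s["img"][120:260,160:330],None,fx=2.3,fy=2.8)
cv2.imwrite("pics/pre1.png",np.hstack([a,b])[:,:,::-1])
E
```

```text
time: 2.42
tool_pos: [0.6682, 0.0027, 0.3164]
tcp_rot: [-0.268, 3.129, -0.003]
wrist_force: [-0.3, -0.4, 0.0]
width: 0.499
grip_force: 0.0
t2.42 p [668.2   2.7 316.4] yaw 9.80 tilt 0.13 w 0.499 g 0.0 F [-0.3 -0.4  0. ]
turn [-0.12  0.04 -0.2 ] shift [ 1.7  3.1 70.4]
```

View pics/pre1.png

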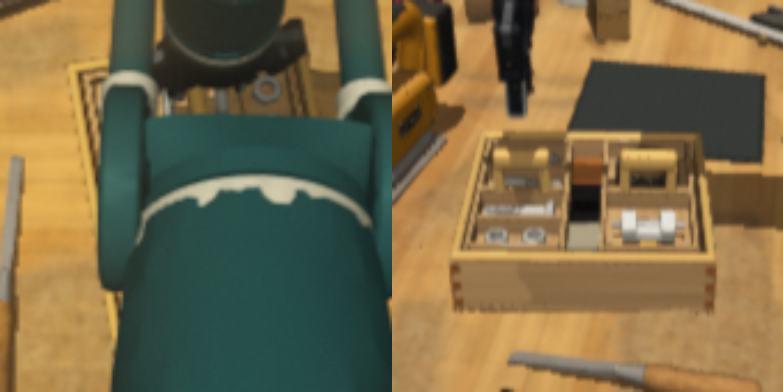

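The left side is blocked by the arm. In the side panel the fingers at (515,100) hang above the divided till's bar at (520,165), so I'll go down.

```bash
python3 -m jog '[{"dx":0,"dy":0,"dz":25,"ax":0,"ay":0,"az":0},{"dx":0,"dy":1,"dz":25,"ax":0,"ay":0,"az":0},{"dx":0,"dy":1,"dz":15,"ax":0,"ay":0,"az":0},{"dx":0,"dy":0,"dz":0,"ax":0,"ay":0,"az":0},{"dx":0,"dy":0,"dz":0,"ax":0,"ay":0,"az":0}]'; python3 t.py 666 5.5 246 10
```

```text
time: 2.93
tool_pos: [0.6641, 0.0103, 0.2518]
tcp_rot: [0.276, -3.127, -0.001]
wrist_force: [0.1, -0.4, 0.0]
width: 0.5
grip_force: 0.0
t2.93 p [664.1  10.3 251.8] yaw 10.08 tilt 0.17 w 0.500 g 0.0 F [ 0.1 -0.4  0. ]
turn [ 0.05 -0.16  0.08] shift [-1.1 -5.   5.8]
```

```bash
python3 -m jog '[{"dx":-1,"dy":-4.5,"dz":5,"ax":0,"ay":0,"az":0},{"dx":0,"dy":0,"dz":0,"ax":0,"ay":0,"az":0},{"dx":0,"dy":0,"dz":0,"ax":0,"ay":0,"az":0},{"dx":0,"dy":0,"dz":0,"ax":0,"ay":0,"az":0}]'; python3 t.py 666 5.5 246 10;python3 -m jog '[{"dx":0,"dy":0,"dz":0,"ax":0,"ay":0,"az":0},{"dx":0,"dy":0,"dz":0,"ax":0,"ay":0,"az":0},{"dx":0,"dy":0,"dz":0,"ax":0,"ay":0,"az":0},{"dx":0,"dy":0,"dz":0,"ax":0,"ay":0,"az":0},{"dx":0,"dy":0,"dz":0,"ax":0,"ay":0,"az":0},{"dx":0,"dy":0,"dz":0,"ax":0,"ay":0,"az":0},{"dx":0,"dy":0,"dz":0,"ax":0,"ay":0,"az":0},{"dx":0,"dy":0,"dz":0,"ax":0,"ay":0,"az":0}]' 0 100;python3 t.py 666 5.5 246 10
```

```text
time: 3.27
tool_pos: [0.6675, 0.0047, 0.249]
tcp_rot: [-0.274, 3.128, -0.0]
wrist_force: [0.5, 0.7, 0.3]
width: 0.503
grip_force: 0.0
t3.27 p [667.5   4.7 249. ] yaw 10.00 tilt 0.11 w 0.503 g 0.0 F [0.5 0.7 0.3]
turn [-0.02  0.11 -0.  ] shift [1.4 1.  3. ]
time: 3.93
tool_pos: [0.6674, 0.0053, 0.2488]
tcp_rot: [-0.274, 3.128, 0.001]
wrist_force: [-0.8, 2.6, 6.0]
width: 0.139
grip_force: 98.8
t3.93 p [667.4   5.3 248.8] yaw 10.00 tilt 0.08 w 0.139 g 98.8 F [-0.8  2.6  6. ]
turn [ 0.04  0.07 -0.  ] shift [1.3 0.5 2.8]
```

```bash
python3 -m jog '[{"dx":0,"dy":0,"dz":-5,"ax":0,"ay":0,"az":0},{"dx":0,"dy":0,"dz":-10,"ax":0,"ay":0,"az":0},{"dx":0,"dy":0,"dz":-14,"ax":0,"ay":0,"az":0},{"dx":0,"dy":0,"dz":-14,"ax":0,"ay":0,"az":0},{"dx":0,"dy":0,"dz":-10,"ax":0,"ay":0,"az":0},{"dx":0,"dy":0,"dz":-5,"ax":0,"ay":0,"az":0},{"dx":0,"dy":0,"dz":0,"ax":0,"ay":0,"az":0},{"dx":0,"dy":0,"dz":0,"ax":0,"ay":0,"az":0}]'; python3 t.py 599 -291 305 1.2 599 -291 217 1.2;  python3 - <<'E'
from h import *
s=optics.read_camera("side")
cv2.imwrite("pics/lift1.png",cv2.resize(s["img"][90:260,160:330],None,fx=3,fy=3)[:,:,::-1])
E
```

```text
time: 4.6
tool_pos: [0.6672, 0.0048, 0.3065]
tcp_rot: [-0.274, 3.128, -0.0]
wrist_force: [-0.6, 0.1, -4.6]
width: 0.144
grip_force: 97.6
t4.60 p [667.2   4.8 306.5] yaw 10.00 tilt 0.07 w 0.144 g 97.6 F [-0.6  0.1 -4.6]
turn [-0.01  0.07  8.8 ] shift [  74.4 -294.3    1.5]
turn [0. 0. 0.] shift [ 0.  0. 88.]
```

View pics/lift1.png

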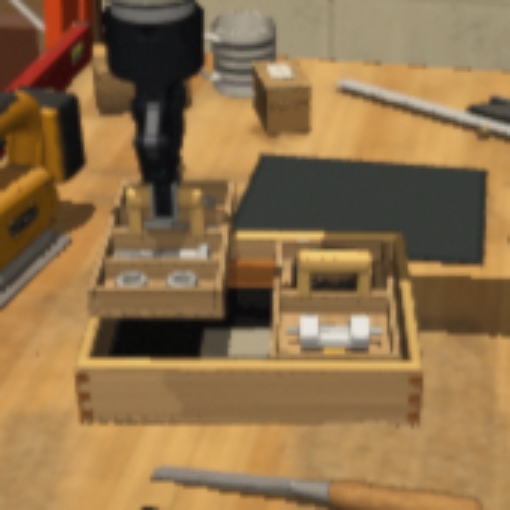

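The till is hanging level from the gripper above the chest, with its base at (165,310). I'll carry it to the mat.

```bash
python3 -m jog '[{"dx":4,"dy":-10,"dz":0,"ax":0,"ay":0,"az":0},{"dx":8,"dy":-19,"dz":0,"ax":0,"ay":0,"az":0},{"dx":10,"dy":-24,"dz":0,"ax":0,"ay":0,"az":0},{"dx":10,"dy":-24,"dz":0,"ax":0,"ay":0,"az":0},{"dx":10,"dy":-24,"dz":0,"ax":0,"ay":0,"az":0},{"dx":10,"dy":-24,"dz":0,"ax":0,"ay":0,"az":0},{"dx":10,"dy":-24,"dz":0,"ax":0,"ay":0,"az":0},{"dx":10,"dy":-24,"dz":0,"ax":0,"ay":0,"az":0},{"dx":10,"dy":-24,"dz":0,"ax":0,"ay":0,"az":0},{"dx":10,"dy":-24,"dz":0,"ax":0,"ay":0,"az":0},{"dx":10,"dy":-24,"dz":0,"ax":0,"ay":0,"az":0},{"dx":9,"dy":-20,"dz":0,"ax":0,"ay":0,"az":0},{"dx":5,"dy":-12,"dz":0,"ax":0,"ay":0,"az":0},{"dx":3,"dy":-6,"dz":0,"ax":0,"ay":0,"az":0},{"dx":0,"dy":0,"dz":0,"ax":0,"ay":0,"az":2.2},{"dx":0,"dy":0,"dz":0,"ax":0,"ay":0,"az":4.4},{"dx":0,"dy":0,"dz":0,"ax":0,"ay":0,"az":2.2},{"dx":0,"dy":0,"dz":0,"ax":0,"ay":0,"az":0},{"dx":0,"dy":0,"dz":0,"ax":0,"ay":0,"az":0},{"dx":0,"dy":0,"dz":0,"ax":0,"ay":0,"az":0}]'; python3 t.py 599 -291 305 1.2 599 -291 217 1.2
```

```text
time: 6.32
tool_pos: [0.5991, -0.294, 0.3054]
tcp_rot: [0.036, -3.141, -0.001]
wrist_force: [-0.5, 0.7, -4.5]
width: 0.142
grip_force: 97.8
t6.32 p [ 599.1 -294.   305.4] yaw 1.30 tilt 0.04 w 0.142 g 97.8 F [-0.5  0.7 -4.5]
turn [ 0.03 -0.03  0.1 ] shift [0.  3.  0.4]
turn [0. 0. 0.] shift [ 0.  0. 88.]
```

```bash
python3 -m jog '[{"dx":0,"dy":1,"dz":8,"ax":0,"ay":0,"az":0},{"dx":0,"dy":2,"dz":16,"ax":0,"ay":0,"az":0},{"dx":0,"dy":0,"dz":20,"ax":0,"ay":0,"az":0},{"dx":0,"dy":0,"dz":18,"ax":0,"ay":0,"az":0},{"dx":0,"dy":0,"dz":12,"ax":0,"ay":0,"az":0},{"dx":0,"dy":0,"dz":6,"ax":0,"ay":0,"az":0},{"dx":0,"dy":0,"dz":3,"ax":0,"ay":0,"az":0},{"dx":0,"dy":0,"dz":2,"ax":0,"ay":0,"az":0},{"dx":0,"dy":0,"dz":1,"ax":0,"ay":0,"az":0},{"dx":0,"dy":0,"dz":0,"ax":0,"ay":0,"az":0},{"dx":0,"dy":0,"dz":0,"ax":0,"ay":0,"az":0}]'; python3 t.py 599 -291 217 1.2
```

```text
time: 7.23
tool_pos: [0.5994, -0.2918, 0.2208]
tcp_rot: [-0.033, 3.14, -0.001]
wrist_force: [0.6, -0.0, -2.9]
width: 0.143
grip_force: 97.7
t7.23 p [ 599.4 -291.8  220.8] yaw 1.20 tilt 0.11 w 0.143 g 97.7 F [ 0.6 -0.  -2.9]
turn [-0.05  0.1   0.  ] shift [0.4 0.9 3.8]
```

```bash
python3 -m jog '[{"dx":0,"dy":0,"dz":1.5,"ax":0,"ay":0,"az":0},{"dx":0,"dy":0,"dz":1.5,"ax":0,"ay":0,"az":0},{"dx":0,"dy":0,"dz":0.5,"ax":0,"ay":0,"az":0},{"dx":0,"dy":0,"dz":0,"ax":0,"ay":0,"az":0},{"dx":0,"dy":0,"dz":0,"ax":0,"ay":0,"az":0}]'; python3 t.py 599 -291 217 1.2
```

```text
time: 7.65
tool_pos: [0.5994, -0.2918, 0.2178]
tcp_rot: [-0.033, 3.14, -0.001]
wrist_force: [-1.6, -0.2, 6.5]
width: 0.143
grip_force: 99.1
t7.65 p [ 599.4 -291.8  217.8] yaw 1.21 tilt 0.1 w 0.143 g 99.1 F [-1.6 -0.2  6.5]
turn [-0.05  0.09  0.01] shift [0.4 0.8 0.8]
```

```bash
python3 -m jog '[{"dx":0,"dy":0,"dz":0,"ax":0,"ay":0,"az":0},{"dx":0,"dy":0,"dz":0,"ax":0,"ay":0,"az":0},{"dx":0,"dy":0,"dz":0,"ax":0,"ay":0,"az":0},{"dx":0,"dy":0,"dz":0,"ax":0,"ay":0,"az":0},{"dx":0,"dy":0,"dz":-10,"ax":0,"ay":0,"az":0},{"dx":0,"dy":0,"dz":-30,"ax":0,"ay":0,"az":0},{"dx":0,"dy":0,"dz":-40,"ax":0,"ay":0,"az":0},{"dx":0,"dy":0,"dz":-5,"ax":0,"ay":0,"az":0}]' 0.5; python3 t.py 526.5 -15 303 10 526.5 -15 248 10
```

```text
time: 8.32
tool_pos: [0.6014, -0.2928, 0.3096]
tcp_rot: [-0.033, 3.131, -0.009]
wrist_force: [2.1, -1.4, 2.5]
width: 0.501
grip_force: 0.0
t8.32 p [ 601.4 -292.8  309.6] yaw 1.21 tilt 0.68 w 0.501 g 0.0 F [ 2.1 -1.4  2.5]
turn [-0.38  0.56 -8.79] shift [ 25.5 286.6   6.6]
turn [0. 0. 0.] shift [ 0.  0. 55.]
```

```bash
python3 -m jog '[{"dx":0,"dy":0,"dz":0,"ax":0,"ay":0,"az":-4.4},{"dx":0,"dy":0,"dz":0,"ax":0,"ay":0,"az":-4.4},{"dx":2,"dy":20,"dz":0,"ax":0,"ay":0,"az":0},{"dx":3,"dy":35,"dz":0,"ax":0,"ay":0,"az":0},{"dx":3,"dy":35,"dz":0,"ax":0,"ay":0,"az":0},{"dx":3,"dy":35,"dz":0,"ax":0,"ay":0,"az":0},{"dx":3,"dy":35,"dz":0,"ax":0,"ay":0,"az":0},{"dx":3,"dy":35,"dz":0,"ax":0,"ay":0,"az":0},{"dx":3,"dy":35,"dz":0,"ax":0,"ay":0,"az":0},{"dx":3,"dy":35,"dz":2,"ax":0,"ay":0,"az":0},{"dx":1,"dy":18,"dz":2,"ax":0,"ay":0,"az":0},{"dx":0,"dy":3,"dz":0,"ax":0,"ay":0,"az":0},{"dx":0,"dy":0,"dz":0,"ax":0,"ay":0,"az":0},{"dx":0,"dy":0,"dz":0,"ax":0,"ay":0,"az":0},{"dx":0,"dy":0,"dz":0,"ax":0,"ay":0,"az":0}]'; python3 t.py 526.5 -15 303 10 526.5 -15 248 10
```

```text
time: 9.57
tool_pos: [0.5263, -0.0151, 0.2978]
tcp_rot: [-0.273, 3.129, -0.001]
wrist_force: [0.0, 0.5, -0.2]
width: 0.502
grip_force: 0.0
t9.57 p [526.3 -15.1 297.8] yaw 9.96 tilt 0.08 w 0.502 g 0.0 F [ 0.   0.5 -0.2]
turn [-0.04  0.06 -0.04] shift [-0.2  0.  -5.2]
turn [0. 0. 0.] shift [ 0.  0. 55.]
```

Good. Next I go down 50 mm and grip.

```bash
python3 -m jog '[{"dx":0,"dy":0,"dz":15,"ax":0,"ay":0,"az":0},{"dx":0,"dy":0,"dz":20,"ax":0,"ay":0,"az":0},{"dx":0,"dy":0,"dz":12,"ax":0,"ay":0,"az":0},{"dx":0,"dy":0,"dz":3,"ax":0,"ay":0,"az":0},{"dx":0,"dy":0,"dz":0,"ax":0,"ay":0,"az":0},{"dx":0,"dy":0,"dz":0,"ax":0,"ay":0,"az":0},{"dx":0,"dy":0,"dz":0,"ax":0,"ay":0,"az":0}]'; python3 t.py 526.5 -15 248 10; python3 -m jog '[{"dx":0,"dy":0,"dz":0,"ax":0,"ay":0,"az":0},{"dx":0,"dy":0,"dz":0,"ax":0,"ay":0,"az":0},{"dx":0,"dy":0,"dz":0,"ax":0,"ay":0,"az":0},{"dx":0,"dy":0,"dz":0,"ax":0,"ay":0,"az":0},{"dx":0,"dy":0,"dz":0,"ax":0,"ay":0,"az":0},{"dx":0,"dy":0,"dz":0,"ax":0,"ay":0,"az":0},{"dx":0,"dy":0,"dz":0,"ax":0,"ay":0,"az":0},{"dx":0,"dy":0,"dz":0,"ax":0,"ay":0,"az":0}]' 0 100;python3 t.py
```

```text
time: 10.15
tool_pos: [0.5263, -0.0144, 0.2481]
tcp_rot: [-0.273, 3.128, -0.0]
wrist_force: [-0.0, 0.4, 1.2]
width: 0.498
grip_force: 0.0
t10.15 p [526.3 -14.4 248.1] yaw 9.98 tilt 0.09 w 0.498 g 0.0 F [-0.   0.4  1.2]
turn [-0.03  0.09 -0.02] shift [-0.1 -0.6  0.1]
time: 10.82
tool_pos: [0.5261, -0.014, 0.2483]
tcp_rot: [-0.274, 3.128, -0.0]
wrist_force: [-1.8, -0.2, 6.8]
width: 0.142
grip_force: 98.6
t10.82 p [526.1 -14.  248.3] yaw 10.01 tilt 0.09 w 0.142 g 98.6 F [-1.8 -0.2  6.8]
```

```bash
python3 -m jog '[{"dx":0,"dy":0,"dz":-5,"ax":0,"ay":0,"az":0},{"dx":0,"dy":0,"dz":-10,"ax":0,"ay":0,"az":0},{"dx":0,"dy":0,"dz":-14,"ax":0,"ay":0,"az":0},{"dx":0,"dy":0,"dz":-14,"ax":0,"ay":0,"az":0},{"dx":0,"dy":0,"dz":-10,"ax":0,"ay":0,"az":0},{"dx":0,"dy":0,"dz":-5,"ax":0,"ay":0,"az":0},{"dx":0,"dy":0,"dz":0,"ax":0,"ay":0,"az":0},{"dx":0,"dy":0,"dz":0,"ax":0,"ay":0,"az":0}]'; python3 t.py
python3 - <<'E'
from h import *
s=optics.read_camera("side")
cv2.imwrite("pics/lift2.png",cv2.resize(s["img"][90:260,160:330],None,fx=3,fy=3)[:,:,::-1])
E
```

```text
time: 11.48
tool_pos: [0.5255, -0.0141, 0.3051]
tcp_rot: [-0.274, 3.13, 0.0]
wrist_force: [-0.1, 0.8, -4.5]
width: 0.139
grip_force: 97.5
t11.48 p [525.5 -14.1 305.1] yaw 10.00 tilt 0.0 w 0.139 g 97.5 F [-0.1  0.8 -4.5]
```

View pics/lift2.png

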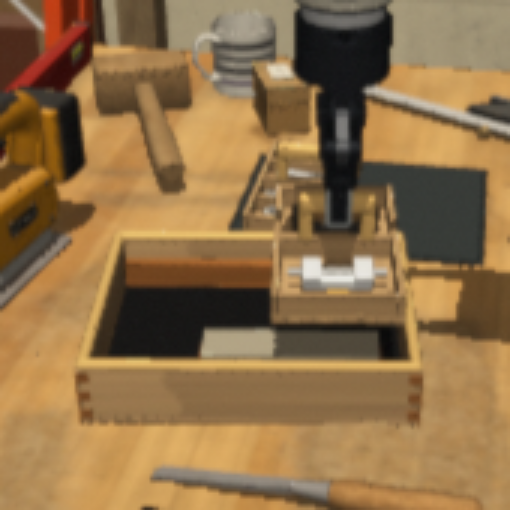

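The open till is lifted level, with its base at (340,320). The fine stone is now visible in the well at (200–385,345). I'll carry the till to the near slot of the mat.

```bash
python3 -m jog '[{"dx":4,"dy":-10,"dz":0,"ax":0,"ay":0,"az":0},{"dx":7,"dy":-18,"dz":0,"ax":0,"ay":0,"az":0},{"dx":9,"dy":-24,"dz":0,"ax":0,"ay":0,"az":0},{"dx":9,"dy":-24,"dz":0,"ax":0,"ay":0,"az":0},{"dx":9,"dy":-24,"dz":0,"ax":0,"ay":0,"az":0},{"dx":9,"dy":-24,"dz":0,"ax":0,"ay":0,"az":0},{"dx":9,"dy":-24,"dz":0,"ax":0,"ay":0,"az":0},{"dx":9,"dy":-24,"dz":0,"ax":0,"ay":0,"az":0},{"dx":9,"dy":-24,"dz":0,"ax":0,"ay":0,"az":0},{"dx":9,"dy":-24,"dz":0,"ax":0,"ay":0,"az":0},{"dx":8,"dy":-21,"dz":0,"ax":0,"ay":0,"az":0},{"dx":5,"dy":-15,"dz":0,"ax":0,"ay":0,"az":0},{"dx":3,"dy":-10,"dz":0,"ax":0,"ay":0,"az":0},{"dx":0,"dy":0,"dz":0,"ax":0,"ay":0,"az":2.2},{"dx":0,"dy":0,"dz":0,"ax":0,"ay":0,"az":4.4},{"dx":0,"dy":0,"dz":0,"ax":0,"ay":0,"az":2.2},{"dx":0,"dy":0,"dz":0,"ax":0,"ay":0,"az":0},{"dx":0,"dy":0,"dz":0,"ax":0,"ay":0,"az":0},{"dx":0,"dy":0,"dz":0,"ax":0,"ay":0,"az":0}]'; python3 t.py 475 -293.5 217.5 1.2
```

```text
time: 13.12
tool_pos: [0.4742, -0.2931, 0.3048]
tcp_rot: [0.035, -3.141, -0.001]
wrist_force: [-0.4, -0.2, -3.2]
width: 0.14
grip_force: 97.8
t13.12 p [ 474.2 -293.1  304.8] yaw 1.28 tilt 0.05 w 0.140 g 97.8 F [-0.4 -0.2 -3.2]
turn [ 0.03 -0.04  0.08] shift [-0.8 -0.4 87.3]
```

```bash
python3 -m jog '[{"dx":0,"dy":0,"dz":8,"ax":0,"ay":0,"az":0},{"dx":0,"dy":0,"dz":16,"ax":0,"ay":0,"az":0},{"dx":0,"dy":0,"dz":20,"ax":0,"ay":0,"az":0},{"dx":0,"dy":0,"dz":18,"ax":0,"ay":0,"az":0},{"dx":0,"dy":0,"dz":12,"ax":0,"ay":0,"az":0},{"dx":0,"dy":0,"dz":6,"ax":0,"ay":0,"az":0},{"dx":0,"dy":0,"dz":3,"ax":0,"ay":0,"az":0},{"dx":0,"dy":0,"dz":2,"ax":0,"ay":0,"az":0},{"dx":0,"dy":0,"dz":1,"ax":0,"ay":0,"az":0},{"dx":0,"dy":0,"dz":1,"ax":0,"ay":0,"az":0},{"dx":0,"dy":0,"dz":0.7,"ax":0,"ay":0,"az":0},{"dx":0,"dy":0,"dz":0,"ax":0,"ay":0,"az":0},{"dx":0,"dy":0,"dz":0,"ax":0,"ay":0,"az":0}]'; python3 t.py 475 -293.5 217 1.2
```

```text
time: 14.2
tool_pos: [0.4745, -0.2934, 0.218]
tcp_rot: [-0.033, 3.141, -0.001]
wrist_force: [0.3, 0.1, -2.4]
width: 0.15
grip_force: 97.8
t14.20 p [ 474.5 -293.4  218. ] yaw 1.20 tilt 0.05 w 0.150 g 97.8 F [ 0.3  0.1 -2.4]
turn [-0.03  0.04  0.  ] shift [-0.5 -0.1  1. ]
```

```bash
python3 -m jog '[{"dx":0,"dy":0,"dz":0.8,"ax":0,"ay":0,"az":0},{"dx":0,"dy":0,"dz":0,"ax":0,"ay":0,"az":0},{"dx":0,"dy":0,"dz":0,"ax":0,"ay":0,"az":0}]'; python3 t.py; python3 -m jog '[{"dx":0,"dy":0,"dz":0,"ax":0,"ay":0,"az":0},{"dx":0,"dy":0,"dz":0,"ax":0,"ay":0,"az":0},{"dx":0,"dy":0,"dz":0,"ax":0,"ay":0,"az":0},{"dx":0,"dy":0,"dz":0,"ax":0,"ay":0,"az":0},{"dx":0,"dy":0,"dz":-10,"ax":0,"ay":0,"az":0},{"dx":0,"dy":0,"dz":-30,"ax":0,"ay":0,"az":0},{"dx":0,"dy":0,"dz":-35,"ax":0,"ay":0,"az":0},{"dx":0,"dy":0,"dz":-5,"ax":0,"ay":0,"az":0},{"dx":0,"dy":0,"dz":0,"ax":0,"ay":0,"az":0},{"dx":0,"dy":0,"dz":0,"ax":0,"ay":0,"az":0}]' 0.5; python3 t.py 530.5 278 300 -7
```

```text
time: 14.45
tool_pos: [0.4746, -0.2934, 0.2173]
tcp_rot: [-0.033, 3.141, -0.001]
wrist_force: [-0.6, 0.6, 1.8]
width: 0.143
grip_force: 98.4
t14.45 p [ 474.6 -293.4  217.3] yaw 1.20 tilt 0.05 w 0.143 g 98.4 F [-0.6  0.6  1.8]
time: 15.28
tool_pos: [0.4745, -0.2933, 0.2976]
tcp_rot: [-0.033, 3.14, -0.002]
wrist_force: [-0.3, -0.1, -1.1]
width: 0.499
grip_force: 0.0
t15.28 p [ 474.5 -293.3  297.6] yaw 1.21 tilt 0.1 w 0.499 g 0.0 F [-0.3 -0.1 -1.1]
turn [-0.05  0.09  8.21] shift [ 14.  573.9  -2.4]
```

```bash
python3 -m jog '[{"dx":0,"dy":0,"dz":0,"ax":0,"ay":0,"az":4.1},{"dx":0,"dy":15,"dz":0,"ax":0,"ay":0,"az":4.1},{"dx":1,"dy":36,"dz":0,"ax":0,"ay":0,"az":0},{"dx":1,"dy":36,"dz":0,"ax":0,"ay":0,"az":0},{"dx":1,"dy":36,"dz":0,"ax":0,"ay":0,"az":0},{"dx":1,"dy":36,"dz":0,"ax":0,"ay":0,"az":0},{"dx":1,"dy":36,"dz":0,"ax":0,"ay":0,"az":0},{"dx":1,"dy":36,"dz":0,"ax":0,"ay":0,"az":0},{"dx":1,"dy":36,"dz":0,"ax":0,"ay":0,"az":0},{"dx":1,"dy":36,"dz":0,"ax":0,"ay":0,"az":0},{"dx":1,"dy":36,"dz":0,"ax":0,"ay":0,"az":0},{"dx":1,"dy":36,"dz":0,"ax":0,"ay":0,"az":0},{"dx":1,"dy":36,"dz":0,"ax":0,"ay":0,"az":0},{"dx":1,"dy":36,"dz":0,"ax":0,"ay":0,"az":0},{"dx":1,"dy":36,"dz":0,"ax":0,"ay":0,"az":0},{"dx":1,"dy":36,"dz":0,"ax":0,"ay":0,"az":0},{"dx":0,"dy":36,"dz":0,"ax":0,"ay":0,"az":0},{"dx":0,"dy":18,"dz":0,"ax":0,"ay":0,"az":0}]'; python3 -m jog '[{"dx":0,"dy":0,"dz":0,"ax":0,"ay":0,"az":0},{"dx":0,"dy":0,"dz":0,"ax":0,"ay":0,"az":0},{"dx":0,"dy":0,"dz":0,"ax":0,"ay":0,"az":0}]' 0.75 100; python3 t.py 530.5 278 184 -7
python3 - <<'E'
from h import *
s=optics.read_camera("top")
cv2.imwrite("pics/well.png",cv2.resize(s["img"][110:270,110:440],None,fx=2.4,fy=2.4,interpolation=cv2.INTER_CUBIC)[:,:,::-1])
E
```

```text
time: 16.78
tool_pos: [0.5283, 0.2805, 0.2945]
tcp_rot: [-0.188, -3.133, 0.0]
wrist_force: [1.0, -0.4, -0.3]
width: 0.496
grip_force: 0.0
time: 17.03
tool_pos: [0.5284, 0.2765, 0.2949]
tcp_rot: [-0.191, -3.133, 0.003]
wrist_force: [-0.4, 0.8, -0.4]
width: 0.749
grip_force: 0.0
t17.03 p [528.4 276.5 294.9] yaw -6.98 tilt 0.21 w 0.749 g 0.0 F [-0.4  0.8 -0.4]
turn [-0.14 -0.16  0.02] shift [ -1.9   1.8 110.9]
```

View pics/well.png

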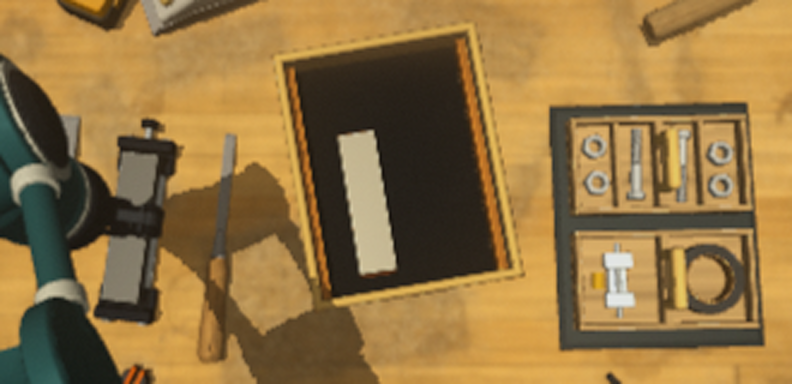

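Both tills stand on the mat, at (660,163) and (665,280) in the crop. The fine stone in the well runs from (355,130) to (380,275). The gripper straddles the coarse stone at (135,215).

```bash
python3 - <<'E'
from h import *
c=optics.read_camera("top"); hsv=cv2.cvtColor(c["img"],cv2.COLOR_RGB2HSV)
m=((hsv[...,2]>110)&(hsv[...,1]<100)).astype(np.uint8)
print("fine",rect(c,m,.030,(245,155,280,228)))
E
python3 -m jog '[{"dx":-1,"dy":1,"dz":30,"ax":0,"ay":0,"az":0},{"dx":-1,"dy":1,"dz":35,"ax":0,"ay":0,"az":0},{"dx":0,"dy":0,"dz":25,"ax":0,"ay":0,"az":0},{"dx":0,"dy":0,"dz":10,"ax":0,"ay":0,"az":0},{"dx":0,"dy":0,"dz":5,"ax":0,"ay":0,"az":0},{"dx":0,"dy":0,"dz":0,"ax":0,"ay":0,"az":0},{"dx":0,"dy":0,"dz":0,"ax":0,"ay":0,"az":0}]'; python3 t.py 530.5 278 184 -7
```

```text
fine [558.4, 25.6, 153.2, 40.8, 9.2]
time: 17.72
tool_pos: [0.5322, 0.2789, 0.193]
tcp_rot: [0.193, 3.134, 0.001]
wrist_force: [-0.1, -0.6, 0.2]
width: 0.751
grip_force: 0.0
t17.72 p [532.2 278.9 193. ] yaw -7.03 tilt 0.11 w 0.751 g 0.0 F [-0.1 -0.6  0.2]
turn [ 0.06  0.09 -0.03] shift [ 1.6 -1.1  9. ]
```

```bash
python3 -m jog '[{"dx":1,"dy":-1,"dz":5,"ax":0,"ay":0,"az":0},{"dx":0,"dy":0,"dz":3,"ax":0,"ay":0,"az":0},{"dx":0,"dy":0,"dz":0,"ax":0,"ay":0,"az":0},{"dx":0,"dy":0,"dz":0,"ax":0,"ay":0,"az":0}]'; python3 t.py 530.5 278 184 -7; python3 -m jog '[{"dx":0,"dy":0,"dz":0,"ax":0,"ay":0,"az":0},{"dx":0,"dy":0,"dz":0,"ax":0,"ay":0,"az":0},{"dx":0,"dy":0,"dz":0,"ax":0,"ay":0,"az":0},{"dx":0,"dy":0,"dz":0,"ax":0,"ay":0,"az":0},{"dx":0,"dy":0,"dz":0,"ax":0,"ay":0,"az":0},{"dx":0,"dy":0,"dz":0,"ax":0,"ay":0,"az":0},{"dx":0,"dy":0,"dz":0,"ax":0,"ay":0,"az":0}]' 0 80;python3 t.py 530.5 278 184 -7
```

```text
time: 18.05
tool_pos: [0.5304, 0.2783, 0.1841]
tcp_rot: [0.191, 3.135, 0.0]
wrist_force: [-0.1, -0.1, -0.2]
width: 0.751
grip_force: 0.0
t18.05 p [530.4 278.3 184.1] yaw -6.99 tilt 0.03 w 0.751 g 0.0 F [-0.1 -0.1 -0.2]
turn [0.02 0.03 0.01] shift [-0.2 -0.2  0.1]
time: 18.63
tool_pos: [0.5307, 0.2785, 0.1845]
tcp_rot: [0.192, 3.135, 0.001]
wrist_force: [-0.4, 0.7, 5.5]
width: 0.45
grip_force: 81.8
t18.63 p [530.7 278.5 184.5] yaw -6.99 tilt 0.08 w 0.450 g 81.8 F [-0.4  0.7  5.5]
turn [0.05 0.06 0.01] shift [ 0.1 -0.5  0.5]
```

```bash
python3 -m jog '[{"dx":0,"dy":0,"dz":-6,"ax":0,"ay":0,"az":0},{"dx":0,"dy":0,"dz":-12,"ax":0,"ay":0,"az":0},{"dx":0,"dy":0,"dz":-25,"ax":0,"ay":0,"az":0},{"dx":0,"dy":0,"dz":-30,"ax":0,"ay":0,"az":0},{"dx":0,"dy":0,"dz":-15,"ax":0,"ay":0,"az":0},{"dx":0,"dy":0,"dz":-2,"ax":0,"ay":0,"az":0},{"dx":0,"dy":0,"dz":0,"ax":0,"ay":0,"az":0}]';  python3 t.py 600 -42 275 10
python3 - <<'E'
from h import *
s=optics.read_camera("side")
cv2.imwrite("pics/lift3.png",cv2.resize(s["img"][180:320,160:360],None,fx=3,fy=3)[:,:,::-1])
E
```

```text
time: 19.22
tool_pos: [0.5306, 0.2782, 0.2751]
tcp_rot: [0.192, 3.133, 0.002]
wrist_force: [0.3, -0.9, -3.4]
width: 0.453
grip_force: 81.1
t19.22 p [530.6 278.2 275.1] yaw -7.00 tilt 0.15 w 0.453 g 81.1 F [ 0.3 -0.9 -3.4]
turn [  0.05   0.14 -17.  ] shift [-1.270e+01 -3.274e+02  1.000e-01]
```

View pics/lift3.png

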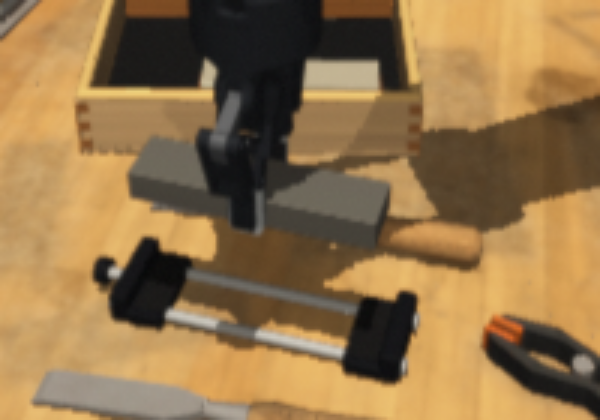

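The coarse stone is held level, running from (130,170) to (385,215) above the empty holder. I'll carry it to the empty lane.

```bash
python3 -m jog '[{"dx":0,"dy":0,"dz":0,"ax":0,"ay":0,"az":-3},{"dx":0,"dy":0,"dz":0,"ax":0,"ay":0,"az":-5.5},{"dx":0,"dy":0,"dz":0,"ax":0,"ay":0,"az":-5.5},{"dx":0,"dy":-10,"dz":0,"ax":0,"ay":0,"az":-3},{"dx":-1,"dy":-25,"dz":0,"ax":0,"ay":0,"az":0},{"dx":-1,"dy":-30,"dz":0,"ax":0,"ay":0,"az":0},{"dx":-1,"dy":-30,"dz":0,"ax":0,"ay":0,"az":0},{"dx":-1,"dy":-30,"dz":0,"ax":0,"ay":0,"az":0},{"dx":-1,"dy":-30,"dz":0,"ax":0,"ay":0,"az":0},{"dx":-1,"dy":-30,"dz":0,"ax":0,"ay":0,"az":0},{"dx":-2,"dy":-30,"dz":0,"ax":0,"ay":0,"az":0},{"dx":-2,"dy":-30,"dz":0,"ax":0,"ay":0,"az":0},{"dx":-2,"dy":-30,"dz":0,"ax":0,"ay":0,"az":0},{"dx":-1,"dy":-28,"dz":0,"ax":0,"ay":0,"az":0},{"dx":0,"dy":-16,"dz":0,"ax":0,"ay":0,"az":0},{"dx":0,"dy":-8,"dz":0,"ax":0,"ay":0,"az":0},{"dx":0,"dy":0,"dz":0,"ax":0,"ay":0,"az":0},{"dx":0,"dy":0,"dz":0,"ax":0,"ay":0,"az":0},{"dx":0,"dy":0,"dz":0,"ax":0,"ay":0,"az":0}]';  python3 t.py 600 -42 178.5 10
```

```text
time: 20.85
tool_pos: [0.5988, -0.0406, 0.2727]
tcp_rot: [0.275, -3.128, -0.002]
wrist_force: [0.3, -0.0, -4.0]
width: 0.452
grip_force: 81.1
t20.85 p [598.8 -40.6 272.7] yaw 10.04 tilt 0.13 w 0.452 g 81.1 F [ 0.3 -0.  -4. ]
turn [ 0.07 -0.11  0.04] shift [-1.  -1.5 94.2]
```

```bash
python3 -m jog '[{"dx":-1,"dy":-1.5,"dz":10,"ax":0,"ay":0,"az":0},{"dx":0,"dy":0,"dz":20,"ax":0,"ay":0,"az":0},{"dx":0,"dy":0,"dz":22,"ax":0,"ay":0,"az":0},{"dx":0,"dy":0,"dz":18,"ax":0,"ay":0,"az":0},{"dx":0,"dy":0,"dz":10,"ax":0,"ay":0,"az":0},{"dx":0,"dy":0,"dz":5,"ax":0,"ay":0,"az":0},{"dx":0,"dy":0,"dz":3,"ax":0,"ay":0,"az":0},{"dx":0,"dy":0,"dz":2,"ax":0,"ay":0,"az":0},{"dx":0,"dy":0,"dz":0,"ax":0,"ay":0,"az":0},{"dx":0,"dy":0,"dz":0,"ax":0,"ay":0,"az":0},{"dx":0,"dy":0,"dz":0,"ax":0,"ay":0,"az":0}]';  python3 t.py 600 -42 178.5 10
```

```text
time: 21.77
tool_pos: [0.6013, -0.0431, 0.1848]
tcp_rot: [-0.274, 3.128, -0.001]
wrist_force: [-0.8, 0.4, -2.9]
width: 0.457
grip_force: 81.2
t21.77 p [601.3 -43.1 184.8] yaw 10.00 tilt 0.12 w 0.457 g 81.2 F [-0.8  0.4 -2.9]
turn [-0.04  0.11  0.  ] shift [1.1 1.3 6.3]
```

```bash
python3 -m jog '[{"dx":0,"dy":1,"dz":3,"ax":0,"ay":0,"az":0},{"dx":0,"dy":0,"dz":1.5,"ax":0,"ay":0,"az":0},{"dx":0,"dy":0,"dz":1,"ax":0,"ay":0,"az":0},{"dx":0,"dy":0,"dz":0.7,"ax":0,"ay":0,"az":0},{"dx":0,"dy":0,"dz":0,"ax":0,"ay":0,"az":0},{"dx":0,"dy":0,"dz":0,"ax":0,"ay":0,"az":0}]';  python3 t.py 600 -42 178.5 10
```

```text
time: 22.27
tool_pos: [0.601, -0.042, 0.1802]
tcp_rot: [-0.274, 3.129, -0.0]
wrist_force: [-4.8, 1.8, 13.1]
width: 0.454
grip_force: 90.2
t22.27 p [601.  -42.  180.2] yaw 10.00 tilt 0.06 w 0.454 g 90.2 F [-4.8  1.8 13.1]
turn [-0.01  0.06 -0.  ] shift [1.  0.2 1.7]
```

```bash
python3 -m jog '[{"dx":0,"dy":0,"dz":0,"ax":0,"ay":0,"az":0},{"dx":0,"dy":0,"dz":0,"ax":0,"ay":0,"az":0},{"dx":0,"dy":0,"dz":0,"ax":0,"ay":0,"az":0},{"dx":0,"dy":0,"dz":-8,"ax":0,"ay":0,"az":0},{"dx":0,"dy":0,"dz":-25,"ax":0,"ay":0,"az":0},{"dx":0,"dy":0,"dz":-25,"ax":0,"ay":0,"az":0},{"dx":0,"dy":0,"dz":-5,"ax":0,"ay":0,"az":0},{"dx":0,"dy":0,"dz":0,"ax":0,"ay":0,"az":0}]' 0.68; python3 t.py 558.5 25.6 243 9.5
python3 - <<'E'
from h import *
c=optics.read_camera("top"); w=cv2.imread("pics/well.png"); hsv=cv2.cvtColor(w,cv2.COLOR_BGR2HSV)
m=((hsv[...,2]>100)&(hsv[...,1]<90)).astype(np.uint8); m[:,:325]=0;m[:,410:]=0;m[:115]=0;m[290:]=0
k=max(cv2.findContours(m,0,cv2.CHAIN_APPROX_NONE)[0],key=cv2.contourArea)
b=cv2.boxPoints(cv2.minAreaRect(k)); print(b.round(0).tolist()); P=ray(c,(b+.5)/2.4-.5+[110,110],.03)*1000
print(P.round(1).tolist(),P.mean(0),[np.linalg.norm(P[i]-P[i-1]).round(1) for i in range(4)])
# holder jaws, empty now
im=c["img"]; cv2.imwrite("pics/hold.png",cv2.resize(im[150:260,120:220],None,fx=5,fy=5,interpolation=cv2.INTER_CUBIC)[:,:,::-1])
E
```

```text
time: 22.93
tool_pos: [0.602, -0.0422, 0.2436]
tcp_rot: [-0.273, 3.124, -0.002]
wrist_force: [0.7, -0.7, -0.1]
width: 0.677
grip_force: 0.0
t22.93 p [602.  -42.2 243.6] yaw 10.01 tilt 0.34 w 0.677 g 0.0 F [ 0.7 -0.7 -0.1]
turn [-0.09  0.33  0.51] shift [31.7 74.   0.6]
[[336.0, 135.0], [374.0, 128.0], [397.0, 269.0], [359.0, 275.0]]
[[631.3, 58.6, 30.0], [638.4, 16.9, 30.0], [486.0, -7.7, 30.0], [479.2, 33.3, 30.0]] [558.71596858  25.29803696  30.        ] [np.float64(154.2), np.float64(42.3), np.float64(154.3), np.float64(41.6)]
```

View pics/hold.png

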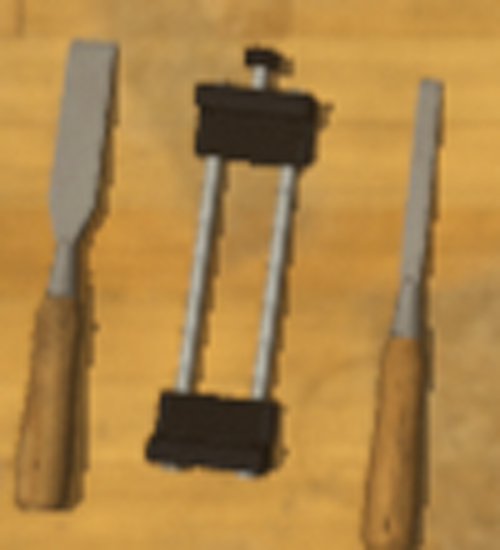

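The empty holder's inner step edges run (197,157)–(310,165) and (163,393)–(280,402). Its outer ends are at (197,86)–(316,93) and (150,462)–(270,472), and both chisels are undisturbed.

```bash
python3 - <<'E'
from h import *
c=optics.read_camera("top")
f=lambda L,z:(ray(c,(np.array(L)+.5)/5-.5+[120,150],z)*1000)
for n,L,z in [("steps",[(199,157),(309,165),(280,402),(163,393)],.014),("outer",[(197,86),(316,93),(270,472),(149,462)],.026),("rodtops",[(212,157),(290,165),(262,398),(186,390)],.01)]:
    P=f(L,z)[:,:2];d=P[0]+P[1]-P[2]-P[3];print(n,P.round(1).tolist(),P.mean(0).round(1),[np.linalg.norm(P[i]-P[i-1]).round(1) for i in range(4)],np.degrees(np.arctan2(d[1],d[0])).round(1))
E
python3 -m jog '[{"dx":0,"dy":0,"dz":0,"ax":0,"ay":0,"az":0.5},{"dx":14,"dy":30,"dz":0,"ax":0,"ay":0,"az":0},{"dx":13,"dy":30,"dz":0,"ax":0,"ay":0,"az":0},{"dx":4.5,"dy":14,"dz":0,"ax":0,"ay":0,"az":0},{"dx":0,"dy":0,"dz":0,"ax":0,"ay":0,"az":0},{"dx":0,"dy":0,"dz":0,"ax":0,"ay":0,"az":0},{"dx":0,"dy":0,"dz":0,"ax":0,"ay":0,"az":0}]'; python3 t.py 558.5 25.5 180 9.5
```

```text
steps [[593.9, 297.2], [589.7, 238.8], [464.9, 251.2], [469.5, 312.4]] [529.5 274.9] [np.float64(125.3), np.float64(58.5), np.float64(125.3), np.float64(61.4)] -6.3
outer [[629.7, 296.1], [626.0, 233.6], [429.0, 252.8], [434.0, 315.1]] [529.7 274.4] [np.float64(196.6), np.float64(62.7), np.float64(197.9), np.float64(62.5)] -5.6
rodtops [[594.5, 291.3], [590.2, 249.8], [467.1, 261.5], [471.2, 301.5]] [530.8 276. ] [np.float64(123.7), np.float64(41.8), np.float64(123.7), np.float64(40.2)] -5.1
time: 23.62
tool_pos: [0.5576, 0.0254, 0.2401]
tcp_rot: [-0.261, 3.131, -0.001]
wrist_force: [1.1, 0.4, -0.4]
width: 0.68
grip_force: 0.0
t23.62 p [557.6  25.4 240.1] yaw 9.53 tilt 0.03 w 0.680 g 0.0 F [ 1.1  0.4 -0.4]
turn [-0.03  0.    0.03] shift [-0.9 -0.1 60.1]
```

```bash
python3 -m jog '[{"dx":-1,"dy":0,"dz":15,"ax":0,"ay":0,"az":0},{"dx":0,"dy":0,"dz":20,"ax":0,"ay":0,"az":0},{"dx":0,"dy":0,"dz":15,"ax":0,"ay":0,"az":0},{"dx":0,"dy":0,"dz":6,"ax":0,"ay":0,"az":0},{"dx":0,"dy":0,"dz":3,"ax":0,"ay":0,"az":0},{"dx":0,"dy":0,"dz":0,"ax":0,"ay":0,"az":0},{"dx":0,"dy":0,"dz":0,"ax":0,"ay":0,"az":0}]'; python3 t.py 558.5 25.5 180 9.5;python3 -m jog '[{"dx":0,"dy":0,"dz":0,"ax":0,"ay":0,"az":0},{"dx":0,"dy":0,"dz":0,"ax":0,"ay":0,"az":0},{"dx":0,"dy":0,"dz":0,"ax":0,"ay":0,"az":0},{"dx":0,"dy":0,"dz":0,"ax":0,"ay":0,"az":0},{"dx":0,"dy":0,"dz":0,"ax":0,"ay":0,"az":0},{"dx":0,"dy":0,"dz":0,"ax":0,"ay":0,"az":0},{"dx":0,"dy":0,"dz":0,"ax":0,"ay":0,"az":0}]' 0 80; python3 t.py 558.5 25.5 180 9.5
```

```text
time: 24.2
tool_pos: [0.5589, 0.0255, 0.1821]
tcp_rot: [-0.259, 3.13, -0.0]
wrist_force: [-0.6, 0.3, 0.8]
width: 0.679
grip_force: 0.0
t24.20 p [558.9  25.5 182.1] yaw 9.47 tilt 0.06 w 0.679 g 0.0 F [-0.6  0.3  0.8]
turn [-0.02  0.06 -0.03] shift [0.4 0.  2.1]
time: 24.78
tool_pos: [0.559, 0.0258, 0.183]
tcp_rot: [-0.26, 3.128, -0.001]
wrist_force: [-0.3, -1.3, 6.7]
width: 0.449
grip_force: 82.6
t24.78 p [559.   25.8 183. ] yaw 9.51 tilt 0.16 w 0.449 g 82.6 F [-0.3 -1.3  6.7]
turn [-0.04  0.15  0.01] shift [ 0.6 -0.3  3. ]
```

```bash
python3 -m jog '[{"dx":0,"dy":0,"dz":-6,"ax":0,"ay":0,"az":0},{"dx":0,"dy":0,"dz":-12,"ax":0,"ay":0,"az":0},{"dx":0,"dy":0,"dz":-25,"ax":0,"ay":0,"az":0},{"dx":0,"dy":0,"dz":-30,"ax":0,"ay":0,"az":0},{"dx":0,"dy":0,"dz":-15,"ax":0,"ay":0,"az":0},{"dx":0,"dy":0,"dz":-4,"ax":0,"ay":0,"az":0},{"dx":0,"dy":0,"dz":0,"ax":0,"ay":0,"az":0},{"dx":0,"dy":0,"dz":0,"ax":0,"ay":0,"az":0}]';  python3 t.py 530 275.3 275 9.5 530 275.3 275 -6
```

```text
time: 25.45
tool_pos: [0.5575, 0.026, 0.2729]
tcp_rot: [0.26, -3.13, -0.0]
wrist_force: [-0.5, -0.3, -3.6]
width: 0.447
grip_force: 81.6
t25.45 p [557.5  26.  272.9] yaw 9.51 tilt 0.07 w 0.447 g 81.6 F [-0.5 -0.3 -3.6]
turn [ 0.01 -0.07  0.01] shift [-14.  250.4  -2.1]
turn [ 0.   0.  15.5] shift [0. 0. 0.]
```

```bash
python3 -m jog '[{"dx":0,"dy":10,"dz":0,"ax":0,"ay":0,"az":0},{"dx":-1,"dy":20,"dz":0,"ax":0,"ay":0,"az":0},{"dx":-1,"dy":28,"dz":0,"ax":0,"ay":0,"az":0},{"dx":-2,"dy":28,"dz":0,"ax":0,"ay":0,"az":0},{"dx":-2,"dy":28,"dz":0,"ax":0,"ay":0,"az":0},{"dx":-2,"dy":28,"dz":0,"ax":0,"ay":0,"az":0},{"dx":-2,"dy":28,"dz":0,"ax":0,"ay":0,"az":0},{"dx":-2,"dy":28,"dz":0,"ax":0,"ay":0,"az":0},{"dx":-1,"dy":26,"dz":0,"ax":0,"ay":0,"az":0},{"dx":-1,"dy":16,"dz":0,"ax":0,"ay":0,"az":0},{"dx":0,"dy":10,"dz":0,"ax":0,"ay":0,"az":0},{"dx":0,"dy":0,"dz":0,"ax":0,"ay":0,"az":3},{"dx":0,"dy":0,"dz":0,"ax":0,"ay":0,"az":5},{"dx":0,"dy":0,"dz":0,"ax":0,"ay":0,"az":5},{"dx":0,"dy":0,"dz":0,"ax":0,"ay":0,"az":2.5},{"dx":0,"dy":0,"dz":0,"ax":0,"ay":0,"az":0},{"dx":0,"dy":0,"dz":0,"ax":0,"ay":0,"az":0},{"dx":0,"dy":0,"dz":0,"ax":0,"ay":0,"az":0}]';  python3 t.py 530 275.3 215 -6
python3 - <<'E'
from h import *
s=optics.read_camera("side"); c=optics.read_camera("top")
a=cv2.resize(s["img"][180:320,160:330],None,fx=2.9,fy=2.9);b=cv2.resize(c["img"][140:280,120:220],None,fx=2.9,fy=2.9)
cv2.imwrite("pics/over.png",np.hstack([a,b])[:,:,::-1])
E
```

```text
time: 26.95
tool_pos: [0.5303, 0.2746, 0.2726]
tcp_rot: [-0.163, -3.136, 0.001]
wrist_force: [-0.7, 0.7, -3.7]
width: 0.446
grip_force: 81.4
t26.95 p [530.3 274.6 272.6] yaw -5.94 tilt 0.1 w 0.446 g 81.4 F [-0.7  0.7 -3.7]
turn [-0.05 -0.08  0.06] shift [ 0.4  0.7 57.6]
```

View pics/over.png

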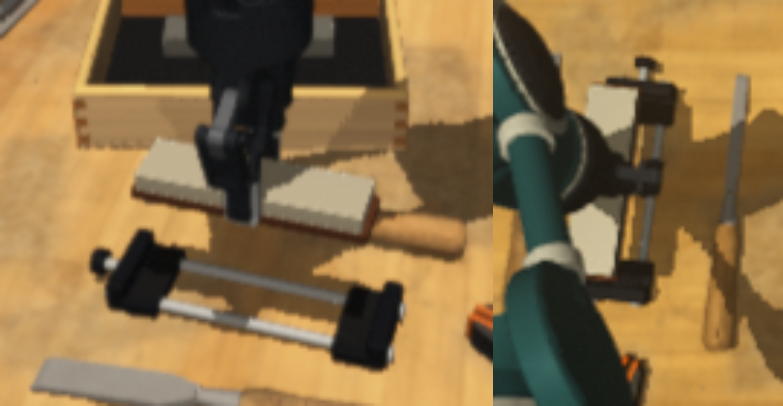

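The fine stone is held level above the holder. Its top face's right-hand corners in the top panel are at about (637,88) and (614,275). I'll check the centring from those.

Run:
```python
from h import *
c=optics.read_camera("top")
P=ray(c,(np.array([(637,88),(614,275)])+.5-[493,0])/2.9-.5+[120,140],.1196)*1000
print(P.round(1)); d=P[0]-P[1]; print(np.linalg.norm(d),np.degrees(np.arctan2(d[1],d[0]))); a=np.radians(-6)
print("centre",P.mean(0)[:2]+20*np.array([-np.sin(a),np.cos(a)]))
hsv=cv2.cvtColor(c["img"],cv2.COLOR_RGB2HSV)
m=((hsv[...,2]>130)&(hsv[...,1]<80)).astype(np.uint8)
for y in range(164,172): print(y,m[y,145:180])
for y in range(228,240): print(y,m[y,145:180])
```

```text
[[603.9 246.3 119.6]
 [452.8 260.7 119.6]]
151.8126170083546 -5.446693639547979
centre [530.43790616 273.4225476 ]
164 [0 0 0 0 0 0 0 0 0 0 0 0 0 0 0 0 0 0 0 0 0 0 0 0 0 0 1 1 0 0 0 0 0 0 0]
165 [0 0 0 0 0 0 0 0 0 0 0 0 0 0 0 0 0 0 0 0 0 0 0 0 0 0 1 1 0 0 0 0 0 0 0]
166 [0 0 0 0 0 0 0 0 0 0 0 0 0 0 0 0 0 0 0 0 0 0 0 0 0 0 1 1 0 0 0 0 0 0 0]
167 [0 0 0 0 0 0 0 0 0 0 0 0 0 0 0 0 0 0 0 0 0 0 0 0 0 0 1 0 0 0 0 0 0 0 0]
168 [0 0 0 0 0 0 0 0 0 0 0 0 0 0 0 0 0 0 0 0 0 0 0 0 0 0 0 0 0 0 0 0 0 0 0]
169 [0 0 0 0 0 0 0 0 0 0 1 1 0 1 0 0 0 0 0 0 0 0 0 0 0 0 0 0 0 0 0 0 0 0 0]
170 [0 0 0 0 0 0 0 0 1 1 1 1 1 1 1 1 0 0 0 0 1 1 1 0 0 0 0 0 0 0 0 0 0 0 0]
171 [0 0 0 0 0 0 0 0 1 1 1 1 1 1 1 1 1 1 1 1 1 1 1 1 0 0 0 0 0 0 0 0 0 0 0]
228 [1 0 0 0 0 0 1 1 1 1 1 1 1 1 1 1 1 0 0 0 0 0 0 0 0 0 0 0 0 0 0 0 0 0 0]
229 [1 1 0 0 0 0 1 1 1 1 1 1 1 1 1 1 1 0 0 0 0 0 0 0 0 0 0 0 0 0 0 0 0 0 0]
230 [0 0 0 0 0 0 1 1 1 1 1 1 1 1 1 1 1 0 0 0 0 0 0 0 0 0 0 0 0 0 0 0 0 0 0]
231 [0 0 0 0 0 0 1 1 1 1 1 1 1 1 1 1 1 0 0 0 0 0 0 0 0 0 0 0 0 0 0 0 0 0 0]
232 [0 0 0 0 0 0 1 1 1 1 1 1 1 1 1 1 0 0 0 0 0 0 0 0 0 0 0 0 0 0 0 0 0 0 0]
233 [0 0 0 0 0 0 0 1 1 1 1 1 1 1 1 1 0 0 0 0 0 0 0 0 0 0 0 0 0 0 0 0 0 0 0]
234 [0 0 0 0 0 0 0 1 1 1 1 1 1 1 1 1 0 0 0 0 0 0 0 0 0 0 0 0 0 0 0 0 0 0 0]
235 [0 0 0 0 0 0 0 0 0 0 0 0 0 0 0 0 0 0 0 0 0 0 0 0 0 0 0 0 0 0 0 0 0 0 0]
236 [0 0 0 0 0 0 0 0 0 0 0 0 0 0 0 0 0 0 0 0 0 0 0 0 0 0 0 0 0 0 0 0 0 0 0]
237 [0 0 0 0 0 0 0 0 0 0 0 0 0 0 0 0 0 0 0 0 0 0 0 0 0 0 0 0 0 0 0 0 0 0 0]
238 [0 0 0 0 0 0 0 0 0 0 0 0 0 0 0 0 0 0 0 0 0 0 0 0 0 0 0 0 0 0 0 0 0 0 0]
239 [0 0 0 0 0 0 0 0 0 0 0 0 0 0 0 0 0 0 0 0 0 0 0 0 0 0 0 0 0 0 0 0 0 0 0]
```

It is centred. I'll lower it to about z = 190 mm.

```bash
python3 -m jog '[{"dx":0,"dy":0.7,"dz":10,"ax":0,"ay":0,"az":0},{"dx":0,"dy":0,"dz":20,"ax":0,"ay":0,"az":0},{"dx":0,"dy":0,"dz":20,"ax":0,"ay":0,"az":0},{"dx":0,"dy":0,"dz":12,"ax":0,"ay":0,"az":0},{"dx":0,"dy":0,"dz":7,"ax":0,"ay":0,"az":0},{"dx":0,"dy":0,"dz":4,"ax":0,"ay":0,"az":0},{"dx":0,"dy":0,"dz":3,"ax":0,"ay":0,"az":0},{"dx":0,"dy":0,"dz":1.5,"ax":0,"ay":0,"az":0},{"dx":0,"dy":0,"dz":0,"ax":0,"ay":0,"az":0},{"dx":0,"dy":0,"dz":0,"ax":0,"ay":0,"az":0},{"dx":0,"dy":0,"dz":0,"ax":0,"ay":0,"az":0}]';  python3 t.py 530 275.3 189 -6
```

```text
time: 28.02
tool_pos: [0.5312, 0.2757, 0.1969]
tcp_rot: [0.164, 3.136, 0.001]
wrist_force: [0.2, 0.2, -2.7]
width: 0.449
grip_force: 81.6
t28.02 p [531.2 275.7 196.9] yaw -6.00 tilt 0.09 w 0.449 g 81.6 F [ 0.2  0.2 -2.7]
turn [0.05 0.08 0.  ] shift [ 1.1 -0.5  7.9]
```

```bash
python3 -m jog '[{"dx":1,"dy":-0.4,"dz":3,"ax":0,"ay":0,"az":0},{"dx":0,"dy":0,"dz":2.5,"ax":0,"ay":0,"az":0},{"dx":0,"dy":0,"dz":1,"ax":0,"ay":0,"az":0},{"dx":0,"dy":0,"dz":0.8,"ax":0,"ay":0,"az":0},{"dx":0,"dy":0,"dz":0,"ax":0,"ay":0,"az":0},{"dx":0,"dy":0,"dz":0,"ax":0,"ay":0,"az":0}]';  python3 t.py 530 275.3 189 -6
```

```text
time: 28.52
tool_pos: [0.5295, 0.2752, 0.189]
tcp_rot: [-0.164, -3.137, 0.001]
wrist_force: [-3.2, -1.4, 3.3]
width: 0.448
grip_force: 82.1
t28.52 p [529.5 275.2 189. ] yaw -5.99 tilt 0.04 w 0.448 g 82.1 F [-3.2 -1.4  3.3]
turn [-0.02 -0.03  0.01] shift [-0.5  0.2  0. ]
```

```bash
python3 -m jog '[{"dx":0,"dy":0,"dz":0.4,"ax":0,"ay":0,"az":0},{"dx":0,"dy":0,"dz":0,"ax":0,"ay":0,"az":0},{"dx":0,"dy":0,"dz":0,"ax":0,"ay":0,"az":0},{"dx":0,"dy":0,"dz":0,"ax":0,"ay":0,"az":0},{"dx":0,"dy":0,"dz":-8,"ax":0,"ay":0,"az":0},{"dx":0,"dy":0,"dz":-30,"ax":0,"ay":0,"az":0},{"dx":0,"dy":0,"dz":-40,"ax":0,"ay":0,"az":0},{"dx":0,"dy":0,"dz":-28,"ax":0,"ay":0,"az":0},{"dx":0,"dy":0,"dz":-5,"ax":0,"ay":0,"az":0},{"dx":0,"dy":0,"dz":0,"ax":0,"ay":0,"az":0}]' 0.68; python3 t.py 599.4 -291.8 300 1.2
```

```text
time: 29.35
tool_pos: [0.5312, 0.2759, 0.3036]
tcp_rot: [0.164, 3.13, 0.006]
wrist_force: [-0.2, -0.3, -0.4]
width: 0.68
grip_force: 0.0
t29.35 p [531.2 275.9 303.6] yaw -6.00 tilt 0.44 w 0.680 g 0.0 F [-0.2 -0.3 -0.4]
turn [ 0.2   0.39 -7.2 ] shift [ -56.3 -569.     3.6]
```

```bash
python3 -m jog '[{"dx":0,"dy":0,"dz":0,"ax":0,"ay":0,"az":-3.6},{"dx":0,"dy":0,"dz":0,"ax":0,"ay":0,"az":-3.6},{"dx":-2,"dy":-18,"dz":0,"ax":0,"ay":0,"az":0},{"dx":-4,"dy":-38,"dz":0,"ax":0,"ay":0,"az":0},{"dx":-4,"dy":-38,"dz":0,"ax":0,"ay":0,"az":0},{"dx":-4,"dy":-38,"dz":0,"ax":0,"ay":0,"az":0},{"dx":-4,"dy":-38,"dz":0,"ax":0,"ay":0,"az":0},{"dx":-4,"dy":-38,"dz":0,"ax":0,"ay":0,"az":0},{"dx":-4,"dy":-38,"dz":0,"ax":0,"ay":0,"az":0},{"dx":-4,"dy":-38,"dz":0,"ax":0,"ay":0,"az":0},{"dx":-4,"dy":-38,"dz":0,"ax":0,"ay":0,"az":0},{"dx":-4,"dy":-38,"dz":0,"ax":0,"ay":0,"az":0},{"dx":-4,"dy":-38,"dz":0,"ax":0,"ay":0,"az":0},{"dx":-4,"dy":-38,"dz":0,"ax":0,"ay":0,"az":0},{"dx":-4,"dy":-38,"dz":0,"ax":0,"ay":0,"az":0},{"dx":-4,"dy":-38,"dz":0,"ax":0,"ay":0,"az":0},{"dx":-4,"dy":-38,"dz":0,"ax":0,"ay":0,"az":0},{"dx":-2,"dy":-18,"dz":0,"ax":0,"ay":0,"az":0},{"dx":0,"dy":0,"dz":0,"ax":0,"ay":0,"az":0},{"dx":0,"dy":0,"dz":0,"ax":0,"ay":0,"az":0}]' 0.5; python3 t.py 599.4 -291.8 217.8 1.2
python3 - <<'E'
from h import *
c=optics.read_camera("top"); im=c["img"]; hsv=cv2.cvtColor(im,cv2.COLOR_RGB2HSV)
m=((hsv[...,2]>110)&(hsv[...,1]<100)).astype(np.uint8)
print("fine",rect(c,m,.036,(145,160,190,250)))
g=((hsv[...,2]>60)&(hsv[...,1]<80)).astype(np.uint8)
print("coarse",rect(c,g,.030,(245,140,318,228)))
cv2.imwrite("pics/both.png",cv2.resize(im[110:270,110:330],None,fx=3,fy=3,interpolation=cv2.INTER_CUBIC)[:,:,::-1])
E
```

```text
time: 31.02
tool_pos: [0.601, -0.292, 0.2974]
tcp_rot: [0.03, -3.139, -0.003]
wrist_force: [-0.8, 1.2, 0.6]
width: 0.503
grip_force: 0.0
t31.02 p [ 601.  -292.   297.4] yaw 1.08 tilt 0.19 w 0.503 g 0.0 F [-0.8  1.2  0.6]
turn [ 0.12 -0.15 -0.12] shift [ 1.6  0.2 79.6]
fine [528.8, 274.9, 152.6, 40.5, -6.1]
coarse [601.5, -41.9, 160.8, 40.6, 10.5]
```

View pics/both.png

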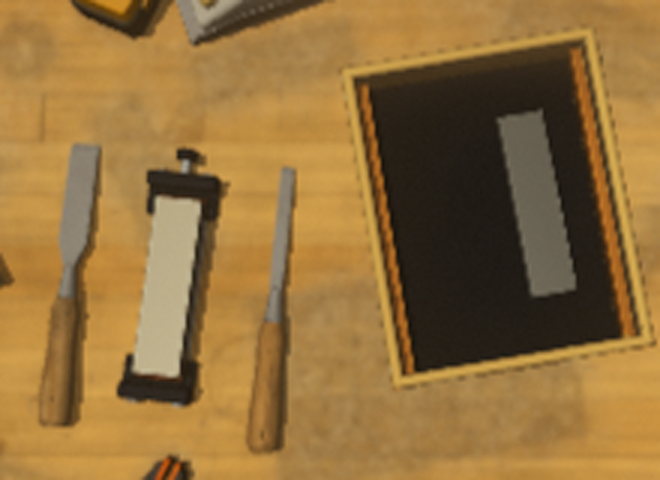

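The fine stone is seated in the holder, centred at (528.8, 274.9) mm. The coarse stone lies flat in its lane at (540,205) in the crop, and the chisels have not moved. Next I'll return the divided till.

```bash
python3 -m jog '[{"dx":0,"dy":0,"dz":20,"ax":0,"ay":0,"az":0},{"dx":1,"dy":0,"dz":30,"ax":0,"ay":0,"az":0},{"dx":0,"dy":0,"dz":20,"ax":0,"ay":0,"az":0},{"dx":0,"dy":0,"dz":9,"ax":0,"ay":0,"az":0},{"dx":0,"dy":0,"dz":0,"ax":0,"ay":0,"az":0},{"dx":0,"dy":0,"dz":0,"ax":0,"ay":0,"az":0},{"dx":0,"dy":0,"dz":0,"ax":0,"ay":0,"az":0}]'; python3 t.py 599.4 -291.8 217.8 1.2;  python3 -m jog '[{"dx":0,"dy":0,"dz":0,"ax":0,"ay":0,"az":0},{"dx":0,"dy":0,"dz":0,"ax":0,"ay":0,"az":0},{"dx":0,"dy":0,"dz":0,"ax":0,"ay":0,"az":0},{"dx":0,"dy":0,"dz":0,"ax":0,"ay":0,"az":0},{"dx":0,"dy":0,"dz":0,"ax":0,"ay":0,"az":0},{"dx":0,"dy":0,"dz":0,"ax":0,"ay":0,"az":0},{"dx":0,"dy":0,"dz":0,"ax":0,"ay":0,"az":0},{"dx":0,"dy":0,"dz":0,"ax":0,"ay":0,"az":0}]' 0 100;python3 t.py 599.4 -291.8 217.8 1.2
```

```text
time: 31.65
tool_pos: [0.6015, -0.291, 0.2219]
tcp_rot: [-0.034, 3.139, -0.002]
wrist_force: [0.5, -0.8, 0.1]
width: 0.499
grip_force: 0.0
t31.65 p [ 601.5 -291.   221.9] yaw 1.26 tilt 0.14 w 0.499 g 0.0 F [ 0.5 -0.8  0.1]
turn [-0.06  0.12  0.06] shift [ 2.1 -0.7  4.1]
time: 32.32
tool_pos: [0.6014, -0.2919, 0.2224]
tcp_rot: [-0.033, 3.139, -0.002]
wrist_force: [-0.3, -0.2, 6.0]
width: 0.139
grip_force: 99.1
t32.32 p [ 601.4 -291.9  222.4] yaw 1.19 tilt 0.18 w 0.139 g 99.1 F [-0.3 -0.2  6. ]
turn [-0.08  0.16 -0.01] shift [2.  0.1 4.6]
```

```bash
python3 -m jog '[{"dx":0,"dy":0,"dz":-6,"ax":0,"ay":0,"az":0},{"dx":0,"dy":0,"dz":-14,"ax":0,"ay":0,"az":0},{"dx":0,"dy":0,"dz":-20,"ax":0,"ay":0,"az":0},{"dx":0,"dy":0,"dz":-20,"ax":0,"ay":0,"az":0},{"dx":0,"dy":0,"dz":-18,"ax":0,"ay":0,"az":0},{"dx":0,"dy":0,"dz":-10,"ax":0,"ay":0,"az":0},{"dx":0,"dy":0,"dz":-5,"ax":0,"ay":0,"az":0},{"dx":0,"dy":0,"dz":0,"ax":0,"ay":0,"az":0},{"dx":0,"dy":0,"dz":0,"ax":0,"ay":0,"az":-2.2},{"dx":0,"dy":0,"dz":0,"ax":0,"ay":0,"az":-4.4},{"dx":0,"dy":0,"dz":0,"ax":0,"ay":0,"az":-2.2},{"dx":0,"dy":0,"dz":0,"ax":0,"ay":0,"az":0}]'; python3 t.py 669.4 5.6 315 10
```

```text
time: 33.32
tool_pos: [0.5999, -0.291, 0.3112]
tcp_rot: [0.275, -3.127, -0.003]
wrist_force: [0.2, -0.3, -4.5]
width: 0.141
grip_force: 97.9
t33.32 p [ 599.9 -291.   311.2] yaw 10.06 tilt 0.2 w 0.141 g 97.9 F [ 0.2 -0.3 -4.5]
turn [ 0.12 -0.16  0.06] shift [-119.9  280.1   -3.8]
```

```bash
python3 -m jog '[{"dx":-4,"dy":10,"dz":0,"ax":0,"ay":0,"az":0},{"dx":-8,"dy":19,"dz":0,"ax":0,"ay":0,"az":0},{"dx":-10,"dy":24,"dz":0,"ax":0,"ay":0,"az":0},{"dx":-10,"dy":24,"dz":0,"ax":0,"ay":0,"az":0},{"dx":-10,"dy":24,"dz":0,"ax":0,"ay":0,"az":0},{"dx":-10,"dy":24,"dz":0,"ax":0,"ay":0,"az":0},{"dx":-10,"dy":24,"dz":0,"ax":0,"ay":0,"az":0},{"dx":-10,"dy":24,"dz":0,"ax":0,"ay":0,"az":0},{"dx":-10,"dy":24,"dz":0,"ax":0,"ay":0,"az":0},{"dx":-10,"dy":24,"dz":0,"ax":0,"ay":0,"az":0},{"dx":-10,"dy":21,"dz":0,"ax":0,"ay":0,"az":0},{"dx":-10,"dy":20,"dz":0,"ax":0,"ay":0,"az":0},{"dx":-5,"dy":12,"dz":0,"ax":0,"ay":0,"az":0},{"dx":-3,"dy":6,"dz":0,"ax":0,"ay":0,"az":0},{"dx":0,"dy":0,"dz":0,"ax":0,"ay":0,"az":0},{"dx":0,"dy":0,"dz":0,"ax":0,"ay":0,"az":0},{"dx":0,"dy":0,"dz":0,"ax":0,"ay":0,"az":0},{"dx":0,"dy":0,"dz":0,"ax":0,"ay":0,"az":0}]'; python3 t.py 669.4 5.6 254 10
```

```text
time: 34.82
tool_pos: [0.6699, 0.004, 0.3132]
tcp_rot: [0.272, -3.129, 0.001]
wrist_force: [-0.9, 0.1, -3.6]
width: 0.139
grip_force: 98.0
t34.82 p [669.9   4.  313.2] yaw 9.92 tilt 0.03 w 0.139 g 98.0 F [-0.9  0.1 -3.6]
turn [-0.02 -0.03 -0.08] shift [ 0.2  1.7 59.2]
```

```bash
python3 -m jog '[{"dx":0,"dy":1.5,"dz":8,"ax":0,"ay":0,"az":0},{"dx":0,"dy":0,"dz":12,"ax":0,"ay":0,"az":0},{"dx":0,"dy":0,"dz":6,"ax":0,"ay":0,"az":0},{"dx":0,"dy":0,"dz":0,"ax":0,"ay":0,"az":0},{"dx":0,"dy":0,"dz":0,"ax":0,"ay":0,"az":0},{"dx":0,"dy":0,"dz":0,"ax":0,"ay":0,"az":0}]'; python3 t.py 669.4 5.6 254 10
```

```text
time: 35.32
tool_pos: [0.6699, 0.0066, 0.2869]
tcp_rot: [0.274, -3.129, -0.0]
wrist_force: [0.2, -0.1, -3.3]
width: 0.137
grip_force: 97.9
t35.32 p [669.9   6.6 286.9] yaw 10.00 tilt 0.03 w 0.137 g 97.9 F [ 0.2 -0.1 -3.3]
turn [ 0.01 -0.03 -0.  ] shift [ 0.7 -0.9 32.9]
```

```bash
python3 -m jog '[{"dx":0,"dy":-0.9,"dz":4,"ax":0,"ay":0,"az":0},{"dx":0,"dy":0,"dz":6,"ax":0,"ay":0,"az":0},{"dx":0,"dy":0,"dz":6,"ax":0,"ay":0,"az":0},{"dx":0,"dy":0,"dz":5,"ax":0,"ay":0,"az":0},{"dx":0,"dy":0,"dz":4,"ax":0,"ay":0,"az":0},{"dx":0,"dy":0,"dz":3,"ax":0,"ay":0,"az":0},{"dx":0,"dy":0,"dz":2,"ax":0,"ay":0,"az":0},{"dx":0,"dy":0,"dz":0,"ax":0,"ay":0,"az":0},{"dx":0,"dy":0,"dz":0,"ax":0,"ay":0,"az":0}]'; python3 t.py 669.4 5.6 253.4 10
```

```text
time: 36.07
tool_pos: [0.6701, 0.0058, 0.2572]
tcp_rot: [0.274, -3.13, 0.0]
wrist_force: [0.6, -0.6, -3.5]
width: 0.138
grip_force: 98.0
t36.07 p [670.1   5.8 257.2] yaw 10.00 tilt 0.01 w 0.138 g 98.0 F [ 0.6 -0.6 -3.5]
turn [-0.   -0.01  0.  ] shift [ 0.7 -0.   3.8]
```

```bash
python3 -m jog '[{"dx":0.5,"dy":0,"dz":2,"ax":0,"ay":0,"az":0},{"dx":0,"dy":0,"dz":1.2,"ax":0,"ay":0,"az":0},{"dx":0,"dy":0,"dz":0.8,"ax":0,"ay":0,"az":0},{"dx":0,"dy":0,"dz":0,"ax":0,"ay":0,"az":0},{"dx":0,"dy":0,"dz":0,"ax":0,"ay":0,"az":0}]'; python3 t.py 669.4 5.6 253.4 10
```

```text
time: 36.48
tool_pos: [0.6696, 0.0057, 0.2535]
tcp_rot: [-0.274, 3.129, -0.0]
wrist_force: [-1.5, -0.2, -1.6]
width: 0.138
grip_force: 98.0
t36.48 p [669.6   5.7 253.5] yaw 10.01 tilt 0.01 w 0.138 g 98.0 F [-1.5 -0.2 -1.6]
turn [-0.    0.01  0.01] shift [ 0.2 -0.1  0.1]
```

```bash
python3 -m jog '[{"dx":0,"dy":0,"dz":0.8,"ax":0,"ay":0,"az":0},{"dx":0,"dy":0,"dz":0,"ax":0,"ay":0,"az":0},{"dx":0,"dy":0,"dz":0,"ax":0,"ay":0,"az":0}]'; python3 -m jog '[{"dx":0,"dy":0,"dz":0,"ax":0,"ay":0,"az":0},{"dx":0,"dy":0,"dz":0,"ax":0,"ay":0,"az":0},{"dx":0,"dy":0,"dz":0,"ax":0,"ay":0,"az":0},{"dx":0,"dy":0,"dz":0,"ax":0,"ay":0,"az":0},{"dx":0,"dy":0,"dz":-10,"ax":0,"ay":0,"az":0},{"dx":0,"dy":0,"dz":-25,"ax":0,"ay":0,"az":0},{"dx":0,"dy":0,"dz":-15,"ax":0,"ay":0,"az":0},{"dx":0,"dy":0,"dz":-5,"ax":0,"ay":0,"az":0},{"dx":0,"dy":0,"dz":0,"ax":0,"ay":0,"az":0}]' 0.5; python3 t.py 474.6 -293.4 300 1.2
```

```text
time: 36.73
tool_pos: [0.6696, 0.0057, 0.2534]
tcp_rot: [-0.274, 3.129, -0.0]
wrist_force: [-3.0, 0.3, 2.3]
width: 0.142
grip_force: 99.0
time: 37.48
tool_pos: [0.6706, 0.0057, 0.3104]
tcp_rot: [-0.273, 3.125, -0.001]
wrist_force: [-0.6, -0.2, -0.7]
width: 0.502
grip_force: 0.0
t37.48 p [670.6   5.7 310.4] yaw 10.00 tilt 0.29 w 0.502 g 0.0 F [-0.6 -0.2 -0.7]
turn [-0.03  0.28  8.8 ] shift [ 202.2 -294.9   10.4]
```

```bash
python3 -m jog '[{"dx":0,"dy":0,"dz":0,"ax":0,"ay":0,"az":4.4},{"dx":0,"dy":0,"dz":0,"ax":0,"ay":0,"az":4.4},{"dx":10,"dy":-15,"dz":0,"ax":0,"ay":0,"az":0},{"dx":20,"dy":-30,"dz":0,"ax":0,"ay":0,"az":0},{"dx":20,"dy":-30,"dz":0,"ax":0,"ay":0,"az":0},{"dx":20,"dy":-30,"dz":0,"ax":0,"ay":0,"az":0},{"dx":20,"dy":-30,"dz":0,"ax":0,"ay":0,"az":0},{"dx":20,"dy":-30,"dz":0,"ax":0,"ay":0,"az":0},{"dx":20,"dy":-30,"dz":0,"ax":0,"ay":0,"az":0},{"dx":20,"dy":-30,"dz":0,"ax":0,"ay":0,"az":0},{"dx":20,"dy":-30,"dz":0,"ax":0,"ay":0,"az":0},{"dx":20,"dy":-25,"dz":0,"ax":0,"ay":0,"az":0},{"dx":11,"dy":-14,"dz":0,"ax":0,"ay":0,"az":0},{"dx":0,"dy":0,"dz":10,"ax":0,"ay":0,"az":0},{"dx":0,"dy":0,"dz":0,"ax":0,"ay":0,"az":0},{"dx":0,"dy":0,"dz":0,"ax":0,"ay":0,"az":0},{"dx":0,"dy":0,"dz":0,"ax":0,"ay":0,"az":0}]' ; python3 t.py 474.6 -293.4 217.5 1.2
```

```text
time: 38.9
tool_pos: [0.4749, -0.2916, 0.2967]
tcp_rot: [0.035, -3.14, -0.002]
wrist_force: [-0.1, 0.1, 0.2]
width: 0.498
grip_force: 0.0
t38.90 p [ 474.9 -291.6  296.7] yaw 1.28 tilt 0.09 w 0.498 g 0.0 F [-0.1  0.1  0.2]
turn [ 0.06 -0.06  0.08] shift [ 0.3 -1.8 79.2]
```

```bash
python3 -m jog '[{"dx":0,"dy":-1,"dz":20,"ax":0,"ay":0,"az":0},{"dx":0,"dy":-0.5,"dz":30,"ax":0,"ay":0,"az":0},{"dx":0,"dy":0,"dz":20,"ax":0,"ay":0,"az":0},{"dx":0,"dy":0,"dz":9,"ax":0,"ay":0,"az":0},{"dx":0,"dy":0,"dz":0,"ax":0,"ay":0,"az":0},{"dx":0,"dy":0,"dz":0,"ax":0,"ay":0,"az":0},{"dx":0,"dy":0,"dz":0,"ax":0,"ay":0,"az":0}]'; python3 t.py 474.6 -293.4 217.5 1.2;  python3 -m jog '[{"dx":0,"dy":0,"dz":0,"ax":0,"ay":0,"az":0},{"dx":0,"dy":0,"dz":0,"ax":0,"ay":0,"az":0},{"dx":0,"dy":0,"dz":0,"ax":0,"ay":0,"az":0},{"dx":0,"dy":0,"dz":0,"ax":0,"ay":0,"az":0},{"dx":0,"dy":0,"dz":0,"ax":0,"ay":0,"az":0},{"dx":0,"dy":0,"dz":0,"ax":0,"ay":0,"az":0},{"dx":0,"dy":0,"dz":0,"ax":0,"ay":0,"az":0},{"dx":0,"dy":0,"dz":0,"ax":0,"ay":0,"az":0}]' 0 100;python3 t.py 474.6 -293.4 217.5 1.2
```

```text
time: 39.48
tool_pos: [0.4759, -0.2941, 0.2199]
tcp_rot: [-0.034, 3.139, -0.002]
wrist_force: [-0.2, -0.6, 0.3]
width: 0.504
grip_force: 0.0
t39.48 p [ 475.9 -294.1  219.9] yaw 1.26 tilt 0.14 w 0.504 g 0.0 F [-0.2 -0.6  0.3]
turn [-0.08  0.11  0.06] shift [1.3 0.7 2.4]
time: 40.15
tool_pos: [0.4756, -0.2943, 0.2203]
tcp_rot: [-0.033, 3.139, -0.002]
wrist_force: [-0.8, 2.5, 5.4]
width: 0.139
grip_force: 98.5
t40.15 p [ 475.6 -294.3  220.3] yaw 1.19 tilt 0.16 w 0.139 g 98.5 F [-0.8  2.5  5.4]
turn [-0.07  0.14 -0.01] shift [0.9 1.  2.8]
```

```bash
python3 -m jog '[{"dx":0,"dy":0,"dz":-6,"ax":0,"ay":0,"az":0},{"dx":0,"dy":0,"dz":-14,"ax":0,"ay":0,"az":0},{"dx":0,"dy":0,"dz":-20,"ax":0,"ay":0,"az":0},{"dx":0,"dy":0,"dz":-20,"ax":0,"ay":0,"az":0},{"dx":0,"dy":0,"dz":-18,"ax":0,"ay":0,"az":0},{"dx":0,"dy":0,"dz":-10,"ax":0,"ay":0,"az":0},{"dx":0,"dy":0,"dz":-5,"ax":0,"ay":0,"az":0},{"dx":0,"dy":0,"dz":0,"ax":0,"ay":0,"az":0},{"dx":0,"dy":0,"dz":0,"ax":0,"ay":0,"az":-2.2},{"dx":0,"dy":0,"dz":0,"ax":0,"ay":0,"az":-4.4},{"dx":0,"dy":0,"dz":0,"ax":0,"ay":0,"az":-2.2},{"dx":0,"dy":0,"dz":0,"ax":0,"ay":0,"az":0}]'; python3 t.py 527.1 -13.8 312 10
```

```text
time: 41.15
tool_pos: [0.4742, -0.2935, 0.3096]
tcp_rot: [0.275, -3.127, -0.003]
wrist_force: [-0.0, -0.0, -3.5]
width: 0.14
grip_force: 97.8
t41.15 p [ 474.2 -293.5  309.6] yaw 10.06 tilt 0.19 w 0.140 g 97.8 F [-0.  -0.  -3.5]
turn [ 0.13 -0.14  0.06] shift [-100.7  266.3   -2.4]
```

```bash
python3 -m jog '[{"dx":-4,"dy":10,"dz":0,"ax":0,"ay":0,"az":0},{"dx":-7,"dy":18,"dz":0,"ax":0,"ay":0,"az":0},{"dx":-9,"dy":24,"dz":0,"ax":0,"ay":0,"az":0},{"dx":-9,"dy":24,"dz":0,"ax":0,"ay":0,"az":0},{"dx":-9,"dy":24,"dz":0,"ax":0,"ay":0,"az":0},{"dx":-9,"dy":24,"dz":0,"ax":0,"ay":0,"az":0},{"dx":-9,"dy":24,"dz":0,"ax":0,"ay":0,"az":0},{"dx":-9,"dy":24,"dz":0,"ax":0,"ay":0,"az":0},{"dx":-9,"dy":24,"dz":0,"ax":0,"ay":0,"az":0},{"dx":-9,"dy":24,"dz":0,"ax":0,"ay":0,"az":0},{"dx":-9,"dy":21,"dz":0,"ax":0,"ay":0,"az":0},{"dx":-6,"dy":16,"dz":0,"ax":0,"ay":0,"az":0},{"dx":-4,"dy":7,"dz":0,"ax":0,"ay":0,"az":0},{"dx":-2,"dy":2,"dz":0,"ax":0,"ay":0,"az":0},{"dx":0,"dy":0,"dz":0,"ax":0,"ay":0,"az":0},{"dx":0,"dy":0,"dz":0,"ax":0,"ay":0,"az":0},{"dx":0,"dy":0,"dz":0,"ax":0,"ay":0,"az":0}]'; python3 t.py 527.1 -13.8 251.2 10
```

```text
time: 42.57
tool_pos: [0.5309, -0.0148, 0.3113]
tcp_rot: [0.272, -3.129, 0.001]
wrist_force: [-0.1, -1.3, -3.0]
width: 0.14
grip_force: 97.9
t42.57 p [530.9 -14.8 311.3] yaw 9.94 tilt 0.04 w 0.140 g 97.9 F [-0.1 -1.3 -3. ]
turn [-0.02 -0.03 -0.06] shift [ 3.5  1.6 60.1]
```

```bash
python3 -m jog '[{"dx":3,"dy":1,"dz":8,"ax":0,"ay":0,"az":0},{"dx":0,"dy":0,"dz":12,"ax":0,"ay":0,"az":0},{"dx":0,"dy":0,"dz":6,"ax":0,"ay":0,"az":0},{"dx":0,"dy":0,"dz":0,"ax":0,"ay":0,"az":0},{"dx":0,"dy":0,"dz":0,"ax":0,"ay":0,"az":0},{"dx":0,"dy":0,"dz":0,"ax":0,"ay":0,"az":0}]'; python3 t.py 527.1 -13.8 251.2 10
```

```text
time: 43.07
tool_pos: [0.5279, -0.0136, 0.2852]
tcp_rot: [0.274, -3.129, -0.0]
wrist_force: [0.6, -0.4, -3.1]
width: 0.14
grip_force: 97.9
t43.07 p [527.9 -13.6 285.2] yaw 9.99 tilt 0.02 w 0.140 g 97.9 F [ 0.6 -0.4 -3.1]
turn [ 0.   -0.02 -0.01] shift [ 0.9 -0.  34. ]
```

```bash
python3 -m jog '[{"dx":0.8,"dy":0,"dz":4,"ax":0,"ay":0,"az":0},{"dx":0,"dy":0,"dz":6,"ax":0,"ay":0,"az":0},{"dx":0,"dy":0,"dz":6,"ax":0,"ay":0,"az":0},{"dx":0,"dy":0,"dz":5,"ax":0,"ay":0,"az":0},{"dx":0,"dy":0,"dz":4,"ax":0,"ay":0,"az":0},{"dx":0,"dy":0,"dz":3,"ax":0,"ay":0,"az":0},{"dx":0,"dy":0,"dz":2,"ax":0,"ay":0,"az":0},{"dx":0,"dy":0,"dz":0,"ax":0,"ay":0,"az":0},{"dx":0,"dy":0,"dz":0,"ax":0,"ay":0,"az":0}]'; python3 t.py 527.1 -13.8 251.2 10
```

```text
time: 43.82
tool_pos: [0.5272, -0.0136, 0.2554]
tcp_rot: [0.274, -3.13, -0.0]
wrist_force: [-0.6, 0.2, -3.6]
width: 0.137
grip_force: 97.9
t43.82 p [527.2 -13.6 255.4] yaw 10.01 tilt 0.01 w 0.137 g 97.9 F [-0.6  0.2 -3.6]
turn [ 0.   -0.01  0.01] shift [ 0.1 -0.2  4.2]
```

```bash
python3 -m jog '[{"dx":0,"dy":0,"dz":2,"ax":0,"ay":0,"az":0},{"dx":0,"dy":0,"dz":1.5,"ax":0,"ay":0,"az":0},{"dx":0,"dy":0,"dz":1,"ax":0,"ay":0,"az":0},{"dx":0,"dy":0,"dz":0.5,"ax":0,"ay":0,"az":0},{"dx":0,"dy":0,"dz":0,"ax":0,"ay":0,"az":0},{"dx":0,"dy":0,"dz":0,"ax":0,"ay":0,"az":0}]'; python3 t.py 527.1 -13.8 251.2 10
```

```text
time: 44.32
tool_pos: [0.5272, -0.0136, 0.2513]
tcp_rot: [-0.274, 3.129, -0.0]
wrist_force: [-3.6, -0.3, 5.5]
width: 0.138
grip_force: 99.1
t44.32 p [527.2 -13.6 251.3] yaw 10.01 tilt 0.02 w 0.138 g 99.1 F [-3.6 -0.3  5.5]
turn [-0.    0.02  0.01] shift [ 0.2 -0.1  0.1]
```

The till is in contact, so I'll release, rise, move clear towards the mat side and verify.

```bash
python3 -m jog '[{"dx":0,"dy":0,"dz":0,"ax":0,"ay":0,"az":0},{"dx":0,"dy":0,"dz":0,"ax":0,"ay":0,"az":0},{"dx":0,"dy":0,"dz":0,"ax":0,"ay":0,"az":0},{"dx":0,"dy":0,"dz":0,"ax":0,"ay":0,"az":0},{"dx":0,"dy":0,"dz":-10,"ax":0,"ay":0,"az":0},{"dx":0,"dy":0,"dz":-25,"ax":0,"ay":0,"az":0},{"dx":0,"dy":0,"dz":-30,"ax":0,"ay":0,"az":0},{"dx":0,"dy":-20,"dz":-20,"ax":0,"ay":0,"az":0},{"dx":0,"dy":-38,"dz":0,"ax":0,"ay":0,"az":0},{"dx":0,"dy":-38,"dz":0,"ax":0,"ay":0,"az":0},{"dx":0,"dy":-38,"dz":0,"ax":0,"ay":0,"az":0},{"dx":0,"dy":-38,"dz":0,"ax":0,"ay":0,"az":0},{"dx":0,"dy":-38,"dz":0,"ax":0,"ay":0,"az":0},{"dx":0,"dy":-38,"dz":0,"ax":0,"ay":0,"az":0},{"dx":0,"dy":-30,"dz":0,"ax":0,"ay":0,"az":0},{"dx":0,"dy":-10,"dz":0,"ax":0,"ay":0,"az":0},{"dx":0,"dy":0,"dz":0,"ax":0,"ay":0,"az":0},{"dx":0,"dy":0,"dz":0,"ax":0,"ay":0,"az":0},{"dx":0,"dy":0,"dz":0,"ax":0,"ay":0,"az":0}]' 0.5; python3 t.py
python3 - <<'E'
from h import *
c=optics.read_camera("top"); s=optics.read_camera("side"); im=c["img"]; hsv=cv2.cvtColor(im,cv2.COLOR_RGB2HSV)
m=cv2.inRange(hsv,(18,120,180),(28,255,255))
for b in [(262,130,282,164),(273,187,288,220)]: print("bar",rect(c,m,.1,b))
a=cv2.resize(im[110:260,120:335],None,fx=2.2,fy=2.2);d=cv2.resize(s["img"][150:240,175:310],None,fx=2.2,fy=2.2)
d=cv2.copyMakeBorder(d,0,a.shape[0]-d.shape[0],0,0,0)
cv2.imwrite("pics/end.png",np.hstack([a,d])[:,:,::-1])
E
```

```text
time: 45.9
tool_pos: [0.577, -0.2959, 0.3355]
tcp_rot: [0.275, -3.129, -0.002]
wrist_force: [-0.5, 0.5, 0.8]
width: 0.499
grip_force: 0.0
t45.90 p [ 577.  -295.9  335.5] yaw 10.04 tilt 0.07 w 0.499 g 0.0 F [-0.5  0.5  0.8]
bar [667.9, 5.6, 58.6, 9.1, 10.1]
bar [526.7, -13.4, 57.0, 9.1, 10.2]
```

View pics/end.png

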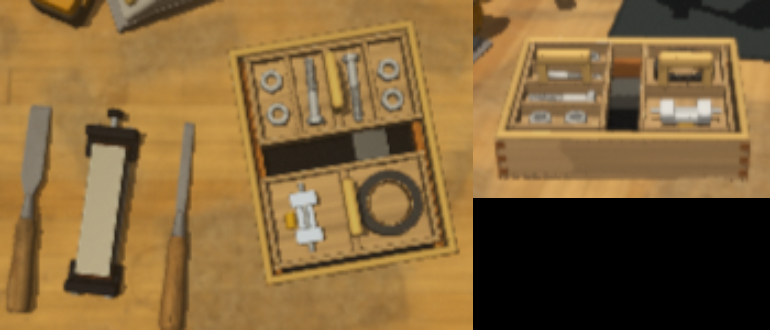

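Both tills sit level on their runners, with bars at (333,80) and (350,207), within about 4 mm of where they started. The coarse stone shows between them at (370,143), the fine stone is in the holder, and the chisels are untouched. I'll hand the job in.

```bash
python3 -c "
from workcell import bot
print(bot.finish_job())"
```

```text
the job is handed in; nothing more can be done
None
```

I handed the job in at about 46 s with the stones exchanged, both tills back on their runners within about 4 mm of their start, and the chisels undisturbed in the last picture; the hand-in returned no verdict.

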